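# Set out the shelf for a wheel job

### The arm

A 6-joint arm with a two-finger parallel gripper is mounted at the origin on the work surface. World frame = base frame: x ahead of the robot, y to its left, z up, the work surface at z = 0. Lengths are in m, angles in degrees, forces in N, time in s.
With the tool pointing down it reaches from about 0.4 to 0.825 m from the base axis. Payload 7 kg.
Tool frame: the origin (TCP) lies midway between the tips of the shut fingers; the grasp point (between the pads) lies 19 mm behind it; z points along the fingers, x is the direction in which the jaws open and shut, and the axes are right-handed (so a half turn about z gives the same grasp; the last joint's range is limited). The gripper opens to 88 mm and grips with 3 to 60 N. Pads are 19 mm wide; open, the fingers measure 130 mm over their backs; the gripper's body (78 mm by 193 mm) begins 47 mm behind the grasp point.
Start: joints at [-46.633, 20.546, 0.682, 0, -70.136, -16.507], TCP at [0.305, -0.602, 0.227] pointing down, gripper open.
Joint ranges: [-176.03, 176.03], [-82.01, 121.73], [-58.28, 71.71], [-173.87, 95.51], [-174.79, -0.11], [-173.66, 173.66]. Speed limits (degrees/s): [136.94, 136.94, 172.46, 180, 180, 180].

### API

Orientations are given as [roll, pitch, yaw] about the fixed x, y, z axes, in that order (R = Rz(yaw) Ry(pitch) Rx(roll)).
In Python, from plant import ctrl, vision, nets gives the robot as it stands.
- The arm moves only by the shell command python3 -m jog 'ROWS'. ROWS is text: rows parted by semicolons, each of 7 numbers parted by spaces: the turn, a rotation vector about the tool's x, y, z in units of 0.1 rad (1.0 is 0.1 rad), then the shift along the tool's x, y, z in units of 4 cm (1.0 is 4 cm), then the opening, from -1 (shut) to 1 (fully open). In form: rx ry rz x y z jaw; .... A call has 1 to 8 rows; each row shifts and turns the commanded pose from where the row before left it, along the tool's axes as they then stand; what a row does not reach is not made up. A row lasts 1/8 s, in which the tool goes at most 62.5 mm and 10.7 degrees, less where a joint would pass 70% of its speed; a pose out of reach is approached as far as the arm can. A call with a number of a shift or a turn outside -1 to 1 is refused whole. A call with a gripper value outside its range is refused whole. The fingers move at their own pace and stop on an object; the grip force is fixed at half the most. Time passes only in rows, so rows that do not move let the fingers close. It gives the time, the measured TCP pose, the force and the opening at its end, in the units of the state.
- ctrl.get_obs(): the state, without advancing time (a new reading comes with each control period).
- vision.snapshot(name): name is "side" or "top"; returns (picture, depth): 384x512x3 uint8, red, green, blue; 384x512 float32, m along the optical axis (not along the pixel's ray), 0 where there is no reading.
- vision.camera_info(name): a dict with "camera_matrix" (3x3 intrinsics, pixels), "camera_from_world" (4x4, takes a point from world to camera coordinates). Camera axes: x right, y down, z forward; pixel columns grow to the right and rows downward; lengths in m; the calibration is good to about 2 mm. A picture is of the moment at which its call begins. camera_info takes no time and is no camera call.
- ctrl.close_job(): hands the job in, once; it reports no verdict.
Trained networks look in the newest picture that a camera, given by its name, has taken for a name from the list of things; names that differ only in an ending like _2 or _b are one class to them, and where a whole thing is asked for, a point or a joint stands for the part that bears it (a point fixed in the world has none). Each returns a list of dicts, best first, with "score" (0 to 1); they miss things now and then, are a little off and sometimes report something else, mostly with a low value. They report only what shows in the picture. A call takes as long as a camera call. They do not tell look-alikes from the thing itself.
- nets.boxes_of(target, camera): "location" ([x, y, z] in m, in world coordinates, good to about 4 mm: the middle of the surface that is visible of it).
The state is a dict: "clock": time; "joint_pos": joint angles; "qvel": joint speeds; "tau": joint torques, N m; "tool_pos": TCP position; "orientation": TCP orientation; "force": force on the tool from outside, world axes, zero at the start; "moment": the same for the moment, N m; "opening": finger opening in m.
Only numpy, scipy, OpenCV 4.12 (cv2) and the standard library are available. Lean on these libraries where they do the work, as an engineer would, in place of code of your own. Each camera call takes 0.05 s, during which the arm holds its last target.

### The job

Set the shelf out for a wheel job: lay the wooden block flat on the middle of the black rubber mat and squared up with it, put the large blue hub ring flat on the middle of the block, and the small orange hub ring flat on the middle of the blue one. Lay the chrome extension bar in the two V-shaped cradles of the red socket organizer, centred along them, and stand the grey tin upright on the shelf off whichever end of the organizer faces the mat, in line with the organizer's lengthwise middle line and with a gap of about 40 mm between them. Leave the dark impact socket and the green spray can where they stand, and let go of everything.

Things in the scene. Friction and masses are not known exactly. Their poses are not given: they have to be found in the camera images.
- organizer: Red socket organizer, fixed: base 130 (x) by 230 (y) by 4 mm, origin at centre of underside, front -x. Sockets and rim, to 38 mm high, along its back (x +20 to +62 mm). Two yellow V cradles at x -40, y -36 and +36 mm: 8 mm thick, V 33 mm wide at the top, tips 39 mm up; only base plate between them. The bar lies in them along y, axis 31 mm above the shelf. It is left or right of the robot.
- mat: Black rubber mat, fixed flat on the shelf: 80 mm along its x, 110 mm along its y, 3 mm thick, origin at the centre of its underside; on the other side of the robot's centre line from the organizer.
- block_center (a point): Centre (20 mm up) of the pale wooden block, 50 mm along x, 80 mm along y, 40 mm high (z).
- ring_large_center (a point): Centre (9 mm up) of the large blue plastic hub ring lying flat: outside diameter 60 mm, bore 40 mm, 18 mm high (axis z).
- ring_small_center (a point): Centre (9 mm up) of the small orange plastic hub ring lying flat: outside diameter 50 mm, bore 36 mm, 18 mm high (axis z).
- tin_center (a point): Centre (23 mm up) of the round dark grey plastic valve-cap tin with its screw lid on: diameter 58 mm, 46 mm high, standing upright (axis z).
- bar_center (a point): Middle of the chrome extension bar, on its axis (10 mm above the shelf when lying there): 144 mm long along its y, round shank 14 mm in diameter for 54 mm either side of the middle, then a 20 mm hexagonal head at each end that keeps it from rolling. Either way round will do.
- impact_socket_center (a point): Centre (35 mm up) of the dark steel impact socket, upright, 32 mm in diameter, 70 mm high; a bystander, loose.
- spray_can_center (a point): Centre (55 mm up) of the green spray can (pale top), upright, 52 mm in diameter, 110 mm high; a bystander, loose.
Things that resemble listed ones, but are neither listed nor needed, are in the scene too. Of the things shaped like the part that bears bar_center, the bare steel one is meant.

How it is judged (in metres and radians):
At the end, for the whole second after the job is handed in: Block on mat, blue ring on block, orange ring on blue: flat, each centred within 12 mm, block square within 0.17 rad. Bar in both cradles, centred within 12 mm. Tin upright off the organizer's mat-facing end, gap 25-55 mm, within 15 mm of its middle line. All released, at rest (horizontal distance between block_center and mat below 0.012 m and angle between the y axis of block_center and the y axis of mat, either way round below 0.17 rad and height (world z) of block_center between 0.018 and 0.028 m and angle between each of block_center, tin_center's own z axis and vertical below 0.1 rad and horizontal distance between ring_large_center and block_center below 0.012 m and z of ring_large_center in the frame of block_center between 0.024 and 0.034 m and angle between the z axis of each of ring_large_center, ring_small_center and the z axis of block_center, either way round below 0.12 rad and horizontal distance between ring_small_center and ring_large_center below 0.012 m and height (world z) of ring_small_center between 0.064 and 0.076 m and x of bar_center in the frame of organizer between -0.046 and -0.034 m and y of bar_center in the frame of organizer between -0.012 and 0.012 m and z of bar_center in the frame of organizer between 0.026 and 0.036 m and angle between the y axis of bar_center and the y axis of organizer, either way round below 0.1 rad and x of tin_center in the frame of organizer between -0.015 and 0.015 m and (y of tin_center in the frame of organizer between 0.169 and 0.199 m or y of tin_center in the frame of organizer between -0.199 and -0.169 m) and horizontal distance between tin_center and mat below 0.42 m and height (world z) of tin_center between 0.018 and 0.028 m and linear speed of each of block, ring_large, ring_small, tin, bar below 0.01 m/s); the robot touches nothing.
It fails at once if the impact socket is shifted by more than 20 mm or tipped (distance of impact_socket_center from where it was at the start of the episode above 0.02 m or angle between impact_socket_center's own z axis and vertical above 0.3 rad).
It fails at once if the spray can is shifted by more than 20 mm or tipped (distance of spray_can_center from where it was at the start of the episode above 0.02 m or angle between spray_can_center's own z axis and vertical above 0.3 rad).
It also fails if it takes over 125 s, if anything falls off the work surface, if the arm or the gripper's body presses on something with over 40 N, if the wrist force passes 120 N, or if a joint passes its speed limit or range.

## Working session

There is one attempt and no reset: what is moved stays moved. The work goes in short steps, Python scripts to look and compute and a shell command to move; the robot and the scene stay as the last step left them, time stands still between calls to the robot, and variables do not carry over. Pictures are saved under pics/ and viewed, and the job is handed in when it is done.

```bash
ls -la; mkdir -p pics
python3 - <<'E'
from plant import ctrl, vision, nets
import cv2, numpy as np
print(ctrl.get_obs())
for n in ("side","top"):
    p,d=vision.snapshot(n)
    cv2.imwrite(f"pics/{n}0.png",cv2.cvtColor(p,cv2.COLOR_RGB2BGR)); np.save(f"pics/{n}0d.npy",d)
    i=vision.camera_info(n); print(n,i)
E
```

```text
total 12
drwxr-xr-x  3 agent agent 4096 Dec  6 22:09 .
drwxr-xr-x 23 root  root  4096 Dec  6 22:09 ..
drwxr-xr-x  2 agent agent 4096 Dec  6 22:09 pics
{'clock': 0.0, 'joint_pos': array([-4.66305696e+01,  2.05924634e+01,  6.34196315e-01, -2.10988712e-02,
       -7.01359333e+01, -1.65055020e+01]), 'qvel': array([ 0.0282952 ,  0.01316555, -0.09109251, -0.0516887 ,  0.06018262,
        0.04375289]), 'tau': array([-2.31527352e-03, -5.82722068e+01,  2.93053865e+01,  6.99752927e+00,
        6.80784593e-03, -1.58754528e-04]), 'tool_pos': array([ 0.3047601 , -0.60173565,  0.22561122]), 'orientation': array([-1.79992251e+02, -9.59541761e-02,  1.16856736e+02]), 'force': array([-0.3757622 ,  0.34093135,  0.51464763]), 'moment': array([-0.02840896, -0.03481598,  0.02121092]), 'opening': 0.08772526373570197}
side {'camera_matrix': array([[443.37002756,   0.        , 253.57657543],
       [  0.        , 443.37002756, 187.16551566],
       [  0.        ,   0.        ,   1.        ]]), 'camera_from_world': array([[ 0.73731839, -0.67532816,  0.01713059, -0.33944593],
       [-0.35194035, -0.4056439 , -0.84355854,  0.21217279],
       [ 0.57662776,  0.61594228, -0.53676394,  0.90819967],
       [ 0.        ,  0.        ,  0.        ,  1.        ]])}
top {'camera_matrix': array([[425.93921258,   0.        , 257.48497613],
       [  0.        , 425.93921258, 184.76350455],
       [  0.        ,   0.        ,   1.        ]]), 'camera_from_world': array([[ 8.50734480e-03, -9.99963632e-01, -6.00584377e-04,
        -2.12456702e-02],
       [-9.87767995e-01, -8.31006867e-03, -1.55709123e-01,
         4.95038497e-01],
       [ 1.55698469e-01,  1.91790922e-03, -9.87802768e-01,
         1.15711359e+00],
       [ 0.00000000e+00,  0.00000000e+00,  0.00000000e+00,
         1.00000000e+00]])}
```

View pics/top0.png

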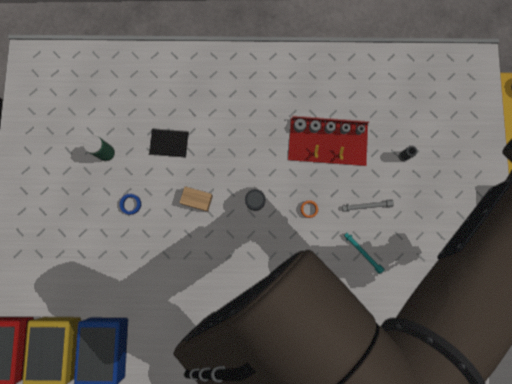

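View pics/side0.png

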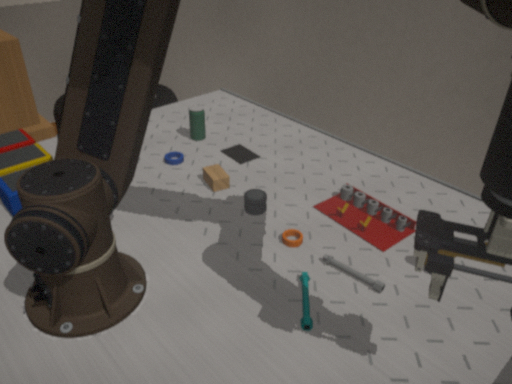

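Run:
```python
from plant import ctrl, vision, nets
import numpy as np
for t in "organizer mat block_center ring_large_center ring_small_center tin_center bar_center impact_socket_center spray_can_center".split():
    for r in nets.boxes_of(t,"top"): print(t,{k:np.round(v,3) for k,v in r.items()})
```

```text
organizer {'location': array([ 0.635, -0.227,  0.004]), 'score': np.float64(0.76)}
mat {'location': array([0.626, 0.251, 0.006]), 'score': np.float64(0.85)}
block_center {'location': array([0.458, 0.152, 0.04 ]), 'score': np.float64(0.58)}
block_center {'location': array([0.625, 0.248, 0.006]), 'score': np.float64(0.56)}
ring_large_center {'location': array([0.444, 0.348, 0.016]), 'score': np.float64(0.52)}
ring_large_center {'location': array([0.585, 0.415, 0.101]), 'score': np.float64(0.24)}
ring_small_center {'location': array([ 0.433, -0.165,  0.014]), 'score': np.float64(0.47)}
tin_center {'location': array([ 0.456, -0.012,  0.044]), 'score': np.float64(0.64)}
bar_center {'location': array([ 0.442, -0.335,  0.016]), 'score': np.float64(0.86)}
bar_center {'location': array([0.459, 0.151, 0.042]), 'score': np.float64(0.6)}
bar_center {'location': array([ 0.31 , -0.316,  0.018]), 'score': np.float64(0.56)}
impact_socket_center {'location': array([ 0.588, -0.437,  0.07 ]), 'score': np.float64(0.58)}
spray_can_center {'location': array([0.586, 0.415, 0.098]), 'score': np.float64(0.62)}
```

The top view shows two things shaped like the bar: a grey steel one at (365,206) and a teal one at (363,252). The bare steel one is the one meant. I'll confirm that in an enlarged crop and measure everything.

```bash
cat > h.py <<'E'
import numpy as np, cv2
from plant import ctrl, vision, nets
def grab(n,name=None):
    p,d=vision.snapshot(n)
    if name: cv2.imwrite(f"pics/{name}.png",cv2.cvtColor(p,cv2.COLOR_RGB2BGR)); np.save(f"pics/{name}d.npy",d)
    return p,d
def world(n,d):
    i=vision.camera_info(n);K=i["camera_matrix"];T=np.linalg.inv(i["camera_from_world"])
    v,u=np.mgrid[:d.shape[0],:d.shape[1]]
    P=np.stack([(u-K[0,2])/K[0,0]*d,(v-K[1,2])/K[1,1]*d,d],-1)
    W=P@T[:3,:3].T+T[:3,3]
    W[d==0]=np.nan
    return W
def onplane(n,uv,z):
    i=vision.camera_info(n);K=i["camera_matrix"];T=np.linalg.inv(i["camera_from_world"])
    uv=np.asarray(uv,float).reshape(-1,2)
    r=np.c_[(uv[:,0]-K[0,2])/K[0,0],(uv[:,1]-K[1,2])/K[1,1],np.ones(len(uv))]@T[:3,:3].T
    o=T[:3,3]
    return o+r*((z-o[2])/r[:,2:3])
def proj(n,P):
    i=vision.camera_info(n);K=i["camera_matrix"];M=i["camera_from_world"]
    q=np.asarray(P,float).reshape(-1,3)@M[:3,:3].T+M[:3,3]
    return (q[:,:2]/q[:,2:])*[K[0,0],K[1,1]]+K[:2,2]
def crop(name,src,x0,y0,x1,y1,s):
    im=cv2.imread(f"pics/{src}.png")[y0:y1,x0:x1]
    cv2.imwrite(f"pics/{name}.png",cv2.resize(im,None,fx=s,fy=s,interpolation=cv2.INTER_CUBIC))
E
python3 - <<'E'
from h import *
crop("c1","top0",280,100,430,280,4)if 0 else crop("c1","top0",280,105,430,245,5)
crop("c2","top0",80,110,280,230,4)
p=cv2.cvtColor(cv2.imread("pics/top0.png"),cv2.COLOR_BGR2HSV)
d=np.load("pics/top0d.npy"); W=world("top",d)
for n,(u,v) in dict(block=(196,199),large=(130,204),small=(308,209),tin=(256,199),bar=(365,206),mat=(169,143),org=(328,140),sock=(408,154),can=(100,150)).items():
    w=W[v-20:v+20,u-32:u+32]; z=w[...,2]
    print(n,"z range",np.nanmin(z),np.nanmax(z), "bg",np.nanmedian(z), p[v,u])
E
```

```text
block z range -0.00919838111613891 0.045725168675837535 bg -5.499123063013034e-05 [ 16 104 133]
large z range -0.008574276074463372 0.025713841911462643 bg -0.0003869018127131696 [ 18   9 143]
small z range -0.008586275966839585 0.0234373627486959 bg -0.0007951006159510055 [ 15   7 139]
tin z range -0.008794839790348563 0.05235973842473807 bg -0.00035318483131319134 [110  11  70]
bar z range -0.010584966915637262 0.024487887518701568 bg -0.0005913369624781506 [ 60   3 101]
mat z range -0.008366544066148895 0.012842437576734866 bg 0.0002713478687055293 [ 0 10 25]
org z range -0.003999313361338741 0.043406816033150886 bg 0.004103476617151269 [  0 186 115]
sock z range -0.0095641825199837 0.07365290513096068 bg -0.0006808536319158343 [150   5  55]
can z range -0.009562693969633607 0.11571027140661183 bg -3.446710687482479e-05 [74 89 60]
```

View pics/c1.png

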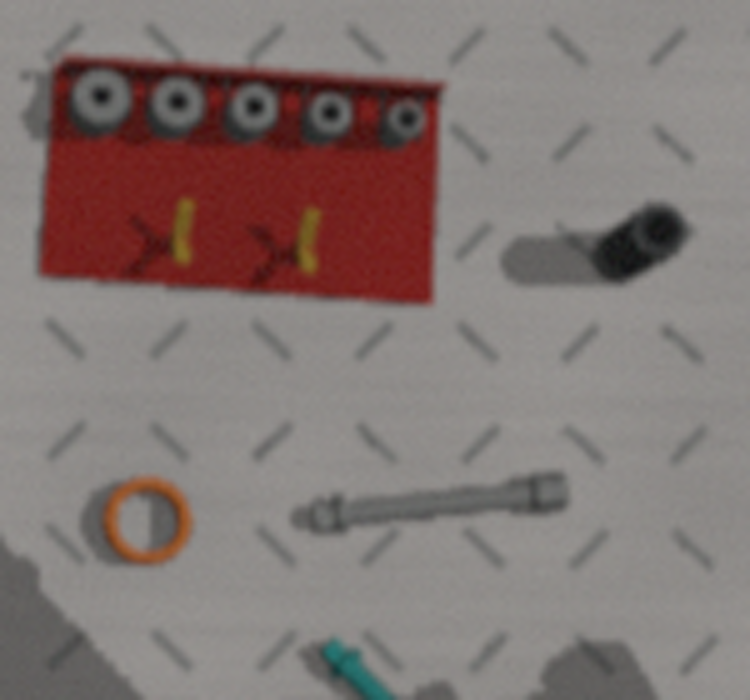

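View pics/c2.png

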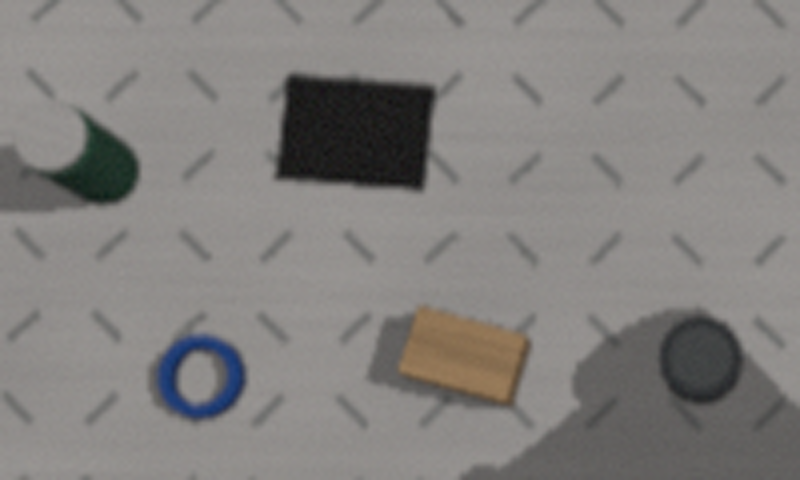

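Confirmed: the bare steel bar is the grey one at crop (430,505), full image (365,206). It has a small stub at its left end. The teal one is the decoy. Next I'll fit exact poses from the masks.

```bash
cat > meas.py <<'E'
from h import *
import sys
def big(m,c=None):
    n,l,s,cen=cv2.connectedComponentsWithStats(m.astype(np.uint8))
    if n<2: return None
    k=1+np.argmax(s[1:,4]); return l==k
def sub(img,u,v,r):
    return img[v-r:v+r,u-r:u+r]
def rect(n,m,z):
    c,_=cv2.findContours(m.astype(np.uint8),cv2.RETR_EXTERNAL,cv2.CHAIN_APPROX_NONE)
    c=max(c,key=cv2.contourArea).reshape(-1,2).astype(float)
    w=onplane(n,c,z)[:,:2].astype(np.float32)
    return cv2.minAreaRect(w*1000)
def circ(n,m,z):
    c,_=cv2.findContours(m.astype(np.uint8),cv2.RETR_EXTERNAL,cv2.CHAIN_APPROX_NONE)
    c=max(c,key=cv2.contourArea).reshape(-1,2).astype(float)
    w=onplane(n,c,z)[:,:2]
    A=np.c_[2*w,np.ones(len(w))];s=np.linalg.lstsq(A,(w**2).sum(1),rcond=None)[0]
    return s[:2],np.sqrt(s[2]+s[:2]@s[:2])
def load(n,name):
    p=cv2.cvtColor(cv2.imread(f"pics/{name}.png"),cv2.COLOR_BGR2HSV).astype(int); d=np.load(f"pics/{name}d.npy"); return p,world(n,d)
E
python3 - <<'E'
from meas import *
p,W=load("top","top0"); H,S,V=[p[...,i] for i in range(3)]
X,Y,Z=[W[...,i] for i in range(3)]
def box(x,y,r): return (abs(X-x)<r)&(abs(Y-y)<r)
m=big(box(.444,.348,.06)&(H>100)&(H<130)&(S>100)); print("large",circ("top",m,.018), circ("top",m,.009),np.nanmedian(Z[m]))
m=big(box(.433,-.165,.06)&(H<20)&(S>100)); print("small",circ("top",m,.018),circ("top",m,.009),np.nanmedian(Z[m]))
m=big(box(.456,-.012,.06)&(Z>.036)); print("tin",circ("top",m,.046))
m=big(box(.458,.152,.07)&(Z>.033)); print("block top",rect("top",m,.040))
m=big(box(.626,.251,.09)&(V<60)&(S<90)); print("mat",rect("top",m,.003))
m=big(box(.635,-.227,.16)&((H<8)|(H>172))&(S>120)&(Z<.02)); print("org",rect("top",m,.004))
m=big(box(.44,-.335,.1)&(Z>.008)); print("bar",rect("top",m,.012),m.sum())
m=big(box(.44,-.335,.1)&(S<25)&(V<118)); print("bar2",rect("top",m,.012),m.sum())
m=big(box(.64,-.227,.2)&(H>18)&(H<32)&(S>120)); print("yellow",rect("top",m,.03))
n,l,s,c=cv2.connectedComponentsWithStats((box(.635,-.227,.14)&(H>18)&(H<32)&(S>120)).astype(np.uint8))
print(s[1:],onplane("top",c[1:],.03))
m=big(box(.588,-.437,.05)&(Z>.06)); print("sock",circ("top",m,.07))
m=big(box(.586,.415,.06)&(Z>.095)); print("can",circ("top",m,.11))
E
```

```text
large (array([0.4412802 , 0.34508374]), np.float64(0.027999023309551)) (array([0.44227057, 0.34781229]), np.float64(0.028208654500814948)) 0.016308189380280336
small (array([ 0.43071194, -0.16320635]), np.float64(0.02336790423267175)) (array([ 0.43162318, -0.16428341]), np.float64(0.023542861821276663)) 0.01643909873949434
tin (array([ 0.45443037, -0.00973272]), np.float64(0.02809548501208634))
block top ((456.68353271484375, 156.5384521484375), (80.34306335449219, 50.2769660949707), 74.57799530029297)
mat ((624.4978637695312, 245.52992248535156), (105.82950592041016, 75.49649047851562), 86.15479278564453)
org ((632.7308349609375, -222.1478271484375), (226.6976776123047, 128.0865936279297), 85.90493774414062)
bar ((434.3258972167969, -702.6110229492188), (112.70003509521484, 238.74969482421875), 50.00374221801758) 1690
bar2 ((442.823486328125, -324.861572265625), (23.26548194885254, 157.82443237304688), 5.7969231605529785) 333
yellow ((596.0296630859375, -182.9139404296875), (5.319210529327393, 29.965248107910156), 82.3188705444336)
[[315 146   3  11  20]
 [340 148   3   6  12]
 [340 155   3   4   7]] [[ 0.59631778 -0.18307982  0.03      ]
 [ 0.59795459 -0.25588953  0.03      ]
 [ 0.58014807 -0.25420402  0.03      ]]
sock (array([ 0.58936353, -0.4405911 ]), np.float64(0.015654149082564173))
can (array([0.5908066 , 0.42364879]), np.float64(0.025282870949374075))
```

```bash
cat > ov.py <<'E'
from h import *
def R(y): y=np.radians(y); return np.array([[np.cos(y),-np.sin(y)],[np.sin(y),np.cos(y)]])
def boxp(cx,cy,yaw,lx,ly,z):
    q=np.array([[-1,-1],[1,-1],[1,1],[-1,1]])*[lx/2,ly/2]@R(yaw).T+[cx,cy]; return np.c_[q,np.full(4,z)]
def circp(cx,cy,r,z):
    t=np.linspace(0,2*np.pi,40); return np.c_[cx+r*np.cos(t),cy+r*np.sin(t),np.full(40,z)]
def overlay(cam,src,out,shapes,x0,y0,x1,y1,s):
    im=cv2.resize(cv2.imread(f"pics/{src}.png")[y0:y1,x0:x1],None,fx=s,fy=s,interpolation=cv2.INTER_CUBIC)
    for P in shapes:
        q=((proj(cam,P)-[x0,y0]+.5)*s).round().astype(np.int32)
        cv2.polylines(im,[q],True,(255,0,255),1)
    cv2.imwrite(f"pics/{out}.png",im)
E
python3 - <<'E'
from ov import *
sh=[boxp(.6245,.2455,-3.85,.08,.11,.003),boxp(.6327,-.2221,-4.1,.13,.23,.004),boxp(.4567,.1565,-15.4,.05,.08,.04),boxp(.4428,-.3249,5.8,.02,.144,.01),
circp(.4413,.3451,.03,.018),circp(.4307,-.1632,.025,.018),circp(.4544,-.0097,.029,.046)]
overlay("top","top0","o1",sh,280,105,430,245,5)
overlay("top","top0","o2",sh,80,110,280,230,4)
overlay("side","side0","o3",sh,150,130,420,320,3)
E
```

```text
(no output)
```

View pics/o1.png

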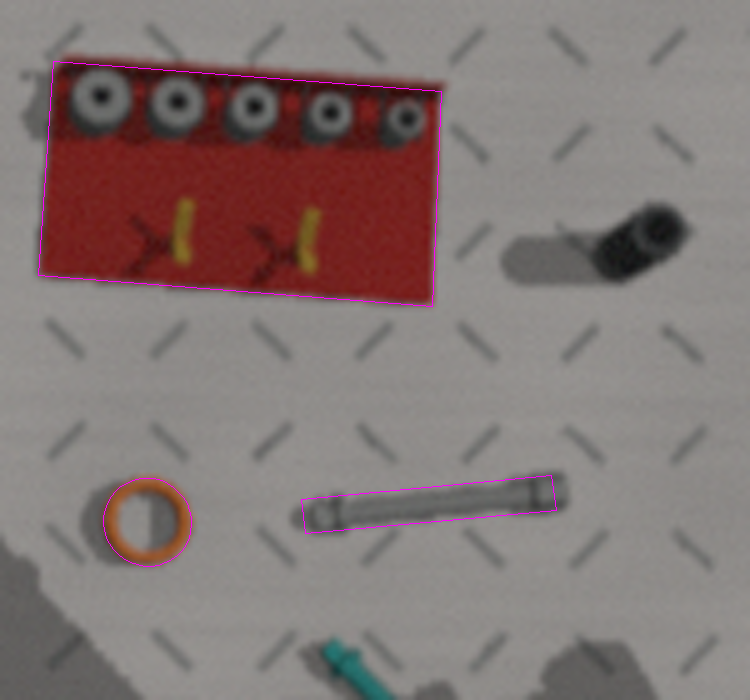

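View pics/o2.png

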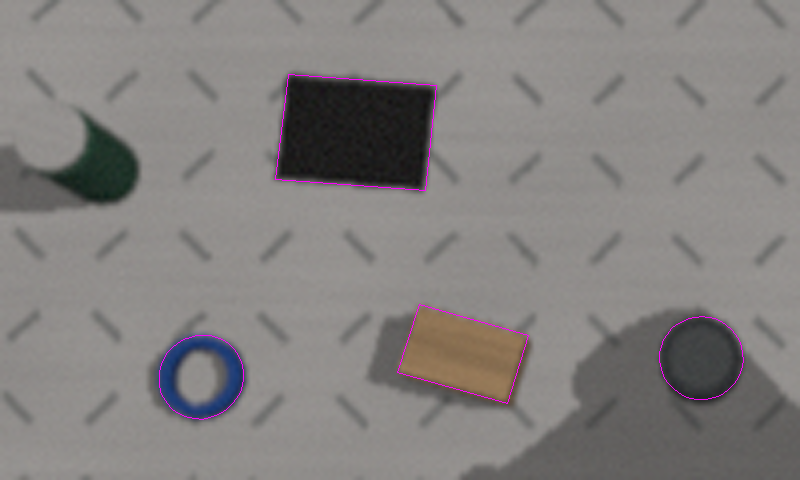

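View pics/o3.png

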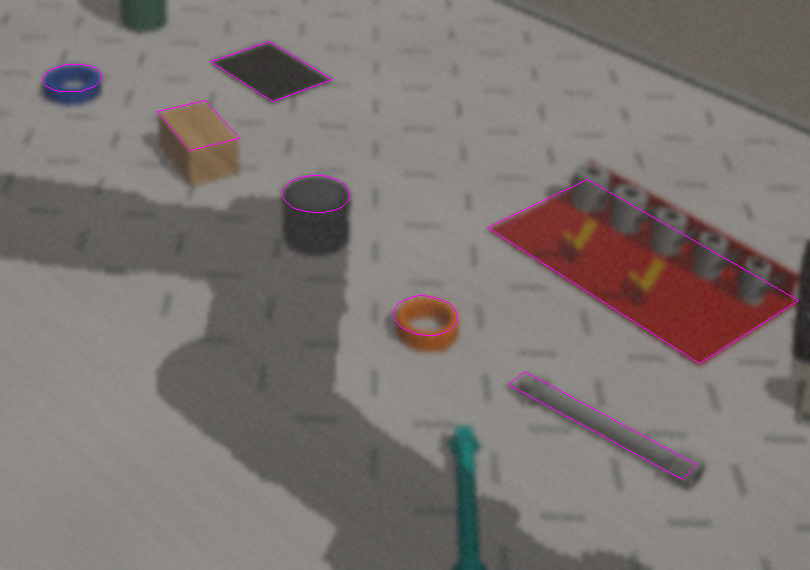

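```bash
cat > nav.py <<'E'
# usage: nav.py x y z yaw  -> turn left to do (units 0.1rad, tool axes) and shift (units 4cm) in tool axes now and after the turn
import sys; from plant import ctrl; import numpy as np
from scipy.spatial.transform import Rotation as Ro
x,y,z,yaw=map(float,sys.argv[1:5]); o=ctrl.get_obs()
Rn=Ro.from_euler("xyz",o["orientation"],degrees=True); Rt=Ro.from_euler("xyz",[180,0,yaw],degrees=True)
d=np.array([x,y,z])-o["tool_pos"]
print("t",round(o["clock"],2),"pos",o["tool_pos"].round(4),"rpy",o["orientation"].round(1),"F",o["force"].round(1),"open",round(o["opening"],4),"j6",o["joint_pos"][5].round(1))
print("turn/0.1:",((Rn.inv()*Rt).as_rotvec()/.1).round(2)," shift/4cm now:",(Rn.inv().apply(d)/.04).round(2)," after turn:",(Rt.inv().apply(d)/.04).round(2))
E
python3 nav.py .4434 -.3312 .12 185.8
```

```text
t 0.55 pos [ 0.305  -0.6021  0.2266] rpy [180.   -0.  116.9] F [-0.4  0.5 -0.2] open 0.0875 j6 -16.5
turn/0.1: [  0.     0.   -12.03]  shift/4cm now: [4.48 6.15 2.66]  after turn: [-4.13  6.39  2.66]
```

```bash
python3 -m jog '0 0 0 0.64 0.88 0 1; 0 0 0 0.64 0.88 0 1; 0 0 0 0.64 0.88 0 1; 0 0 0 0.64 0.88 0 1; 0 0 0 0.64 0.88 0 1; 0 0 0 0.64 0.88 0 1; 0 0 0 0.64 0.88 0 1; 0 0 -1 0 0 0 1'; python3 -m jog '0 0 -1 0 0 0 1; 0 0 -1 0 0 0 1; 0 0 -1 0 0 0 1; 0 0 -1 0 0 0 1; 0 0 -1 0 0 0 1; 0 0 -1 0 0 0 1; 0 0 -1 0 0 0 1; 0 0 -1 0 0 0 1';python3 -m jog '0 0 -1 0 0 0 1; 0 0 -1 0 0 0.6 1; 0 0 -1 0 0 0.6 0.3; 0 0 0 0 0 0.6 0; 0 0 0 0 0 0.6 -0.1; 0 0 0 0 0 0 -0.2'; python3 nav.py .4434 -.3312 .05 185.8
```

```text
clock: 1.55
tool_pos: [0.4451, -0.3288, 0.227]
orientation: [180.0, 0.0, 122.9]
force: [-1.1, -1.0, -0.1]
opening: 0.0874
clock: 2.55
tool_pos: [0.4438, -0.331, 0.2267]
orientation: [-180.0, 0.0, 168.6]
force: [0.2, -0.1, 1.0]
opening: 0.0877
clock: 3.3
tool_pos: [0.4426, -0.3305, 0.1291]
orientation: [179.9, -0.2, -174.4]
force: [0.4, -0.5, 0.5]
opening: 0.0529
t 3.3 pos [ 0.4426 -0.3305  0.1291] rpy [ 179.9   -0.2 -174.4] F [ 0.4 -0.5  0.5] open 0.0529 j6 22.1
turn/0.1: [ 0.02 -0.03 -0.03]  shift/4cm now: [-0.02 -0.02  1.98]  after turn: [-0.02 -0.02  1.98]
```

```bash
python3 -m jog '0 0 0 -0.02 -0.02 0.8 -0.2; 0 0 0 0 0 0.8 -0.2; 0 0 0 0 0 0.8 -0.2; 0 0 0 0 0 0.5 -0.2; 0 0 0 0 0 0.2 -0.2; 0 0 0 0 0 0 -0.2'; python3 nav.py .4434 -.3312 .004 185.8
python3 -c "
from h import *
grab('side','s1');crop('s1c','s1',280,180,480,330,4)"
```

```text
clock: 4.05
tool_pos: [0.4452, -0.3319, 0.0071]
orientation: [-180.0, 0.0, -174.4]
force: [0.3, -0.5, -0.4]
opening: 0.0348
t 4.05 pos [ 0.4452 -0.3319  0.0071] rpy [-180.     0.  -174.4] F [ 0.3 -0.5 -0.4] open 0.0348 j6 22.1
turn/0.1: [-0.    0.   -0.03]  shift/4cm now: [0.04 0.02 0.08]  after turn: [0.04 0.02 0.08]
```

View pics/s1c.png

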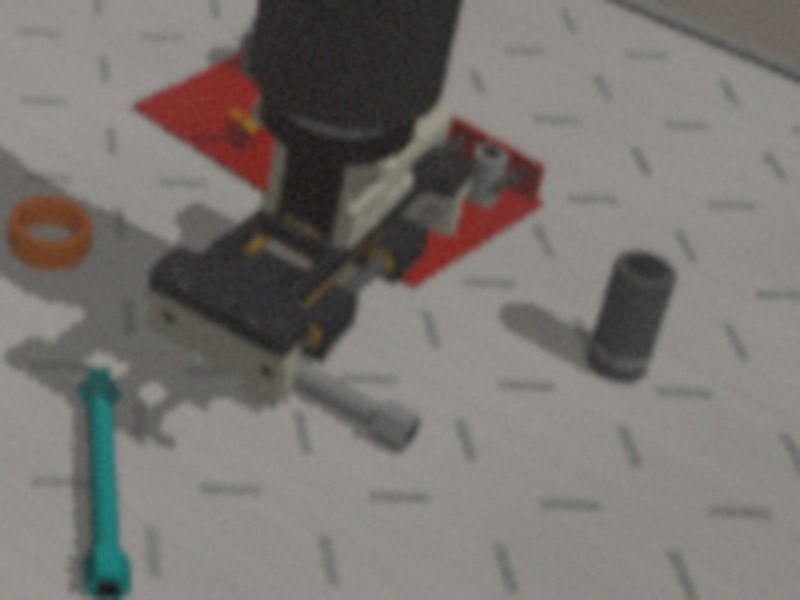

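The enlarged crop shows the jaws around the bare steel bar (crop 360,405) with the teal decoy clear at (100,480). I'll go slightly lower and grip.

```bash
python3 -m jog '0 0 0 0 0 0.08 -0.2; 0 0 0 0 0 0 -1; 0 0 0 0 0 0 -1; 0 0 0 0 0 0 -1; 0 0 0 0 0 0 -1; 0 0 0 0 0 0 -1'; python3 -m jog '0 0 0 0 0 -0.5 -1; 0 0 0 0 0 -0.8 -1; 0 0 0 0 0 -0.8 -1; 0 0 0 0 0 -0.8 -1; 0 0 0 0 0 0 -1';  python3 nav.py .592 -.219 .12 175.9
python3 -c "
from h import *
grab('top','t2');crop('t2c','t2',280,105,430,245,5);grab('side','s2');crop('s2c','s2',280,180,480,330,4)"
```

```text
clock: 4.85
tool_pos: [0.4445, -0.3317, 0.0036]
orientation: [-180.0, -0.0, -174.4]
force: [-2.2, 0.5, 4.9]
opening: 0.0132
clock: 5.48
tool_pos: [0.4462, -0.3321, 0.1215]
orientation: [-179.9, 0.2, -174.4]
force: [0.1, -0.1, -2.9]
opening: 0.0127
t 5.47 pos [ 0.4462 -0.3321  0.1215] rpy [-179.9    0.2 -174.4] F [ 0.1 -0.1 -2.9] open 0.0127 j6 22.1
turn/0.1: [-0.01  0.04  1.7 ]  shift/4cm now: [-3.9   2.46  0.05]  after turn: [-3.43  3.08  0.04]
```

View pics/t2c.png

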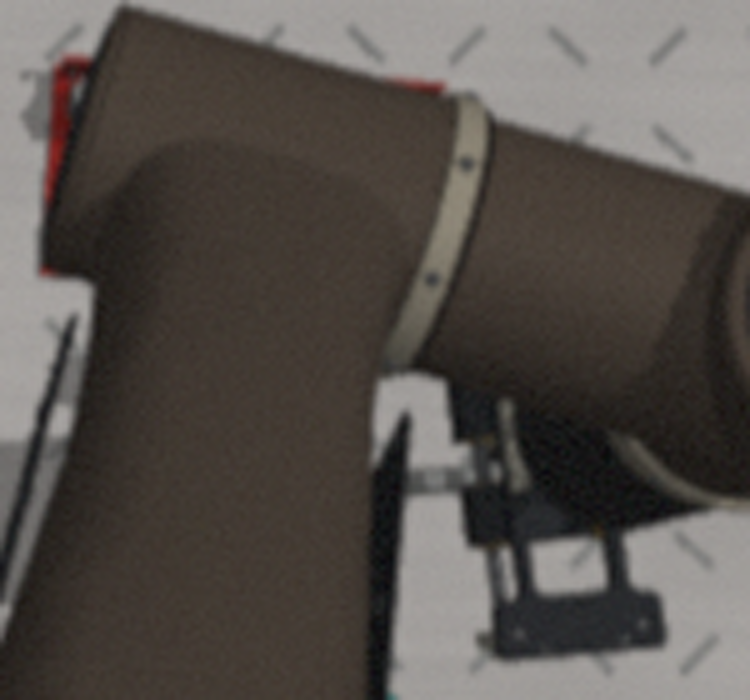

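View pics/s2c.png

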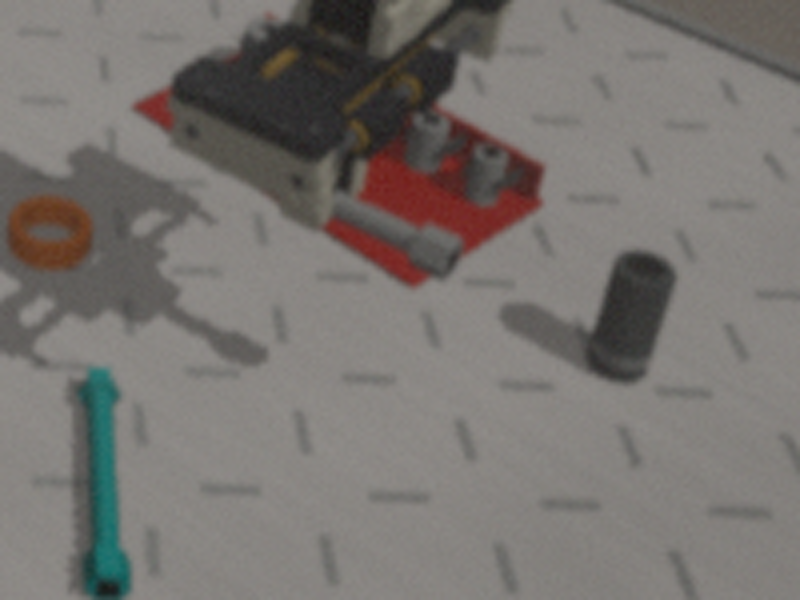

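Run:
```python
from ov import *
t=np.array([.4462,-.3321,.1215+.0064]); a=np.radians(95.6); u=np.array([np.cos(a),np.sin(a),0])
c=np.array([.4462,-.3321]); 
cc=c+.000*u[:2]
sh=[boxp(cc[0],cc[1],5.6,.02,.144,t[2]),boxp(cc[0],cc[1],5.6,.02,.108,t[2])]
overlay("side","s2","o4",sh,330,200,430,270,8)
# also initial picture with refined centre
i=np.array([.4434,-.3312])
sh=[boxp(*i,5.8,.02,.144,.01),boxp(*i,5.8,.014,.108,.01)]
overlay("side","side0","o5",sh,310,240,400,310,8)
```

```text
(no output)
```

View pics/o4.png

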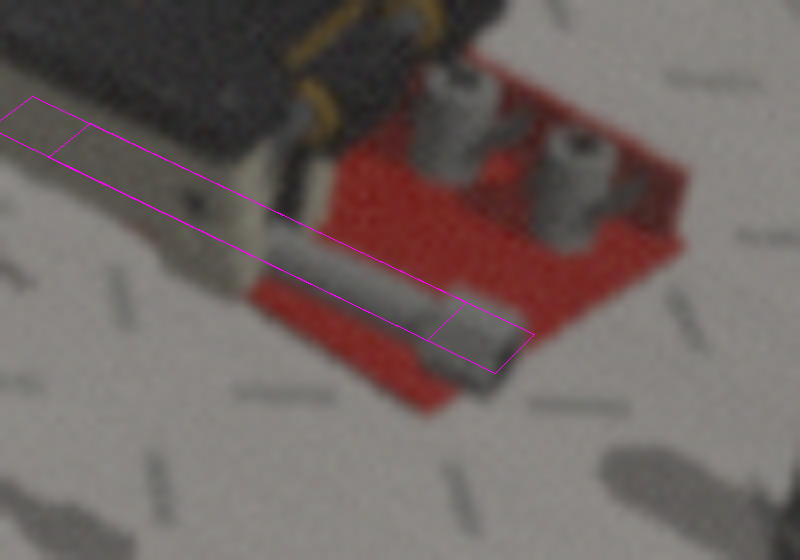

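View pics/o5.png

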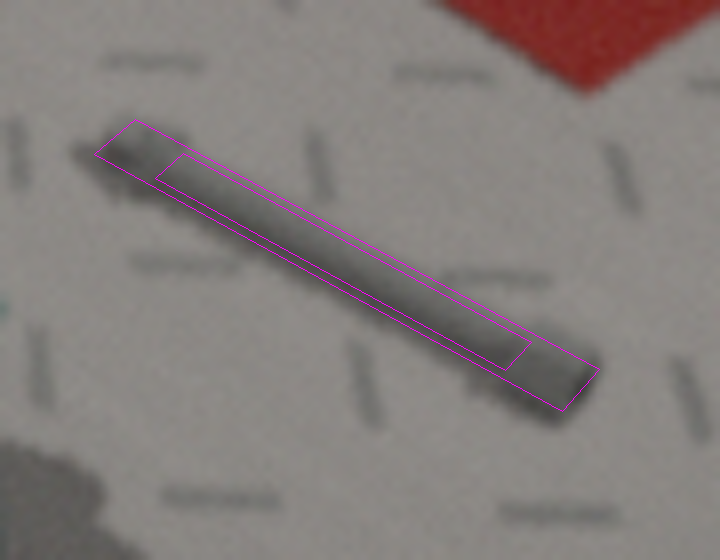

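```bash
python3 -m jog '0 0 0.57 0 0 0 -1; 0 0 0.57 0 0 0 -1; 0 0 0.57 0 0 0 -1; 0 0 0 -0.8 0.72 0 -1; 0 0 0 -0.9 0.8 0 -1; 0 0 0 -0.9 0.8 0 -1; 0 0 0 -0.83 0.75 0.3 -1; 0 0 0 0 0 0 -1';  python3 nav.py .5928 -.2192 .07 175.9
```

```text
clock: 6.58
tool_pos: [0.5911, -0.2169, 0.1038]
orientation: [180.0, -0.2, 176.0]
force: [-0.4, -0.4, -2.9]
opening: 0.0133
t 6.58 pos [ 0.5911 -0.2169  0.1038] rpy [180.   -0.2 176. ] F [-0.4 -0.4 -2.9] open 0.0133 j6 -1.6
turn/0.1: [ 0.01 -0.04  0.01]  shift/4cm now: [-0.05 -0.06  0.85]  after turn: [-0.05 -0.05  0.85]
```

```bash
python3 -m jog '0 0 0 -0.05 -0.05 0.3 -1; 0 0 0 0 0 0.4 -1; 0 0 0 0 0 0.4 -1; 0 0 0 0 0 0 -1; 0 0 0 0 0 0 -1';  python3 nav.py .5928 -.2192 .025 175.9
python3 -c "
from h import *
grab('side','s3');crop('s3c','s3',300,160,450,270,5)"
```

```text
clock: 7.2
tool_pos: [0.5924, -0.2217, 0.0636]
orientation: [-180.0, 0.0, 175.8]
force: [0.1, -0.5, -1.7]
opening: 0.0129
t 7.2 pos [ 0.5924 -0.2217  0.0636] rpy [-180.     0.   175.8] F [ 0.1 -0.5 -1.7] open 0.0129 j6 -1.3
turn/0.1: [-0.    0.   -0.02]  shift/4cm now: [-0.    0.06  0.96]  after turn: [-0.01  0.06  0.96]
```

View pics/s3c.png

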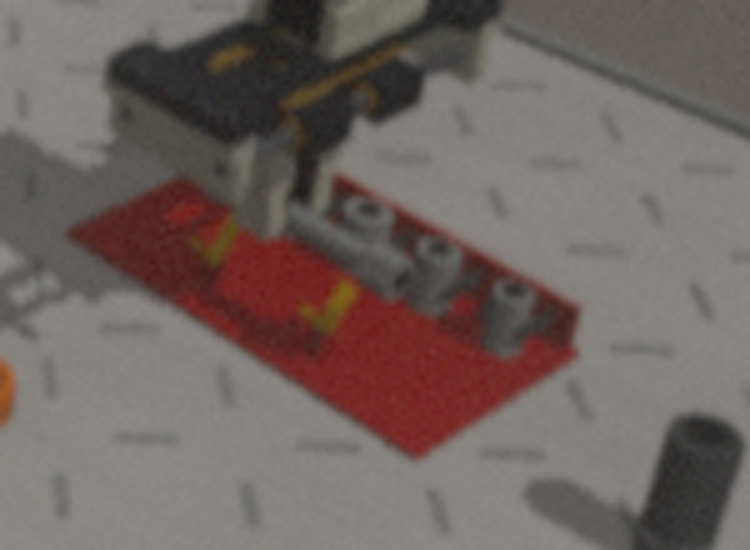

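```bash
python3 -m jog '0 0 0 0 0.06 0.4 -1; 0 0 0 0 0 0.3 -1; 0 0 0 0 0 0.15 -1; 0 0 0 0 0 0 -1; 0 0 0 0 0 0 -1';  python3 nav.py .5928 -.2192 .025 175.9
python3 -c "
from h import *
grab('side','s4');crop('s4c','s4',300,160,450,270,5)"
```

```text
clock: 7.88
tool_pos: [0.5928, -0.219, 0.0296]
orientation: [-180.0, 0.0, 175.8]
force: [0.2, 0.7, -2.7]
opening: 0.0132
t 7.88 pos [ 0.5928 -0.219   0.0296] rpy [-180.     0.   175.8] F [ 0.2  0.7 -2.7] open 0.0132 j6 -1.6
turn/0.1: [-0.    0.   -0.01]  shift/4cm now: [-0.   -0.    0.11]  after turn: [-0.   -0.    0.11]
```

View pics/s4c.png

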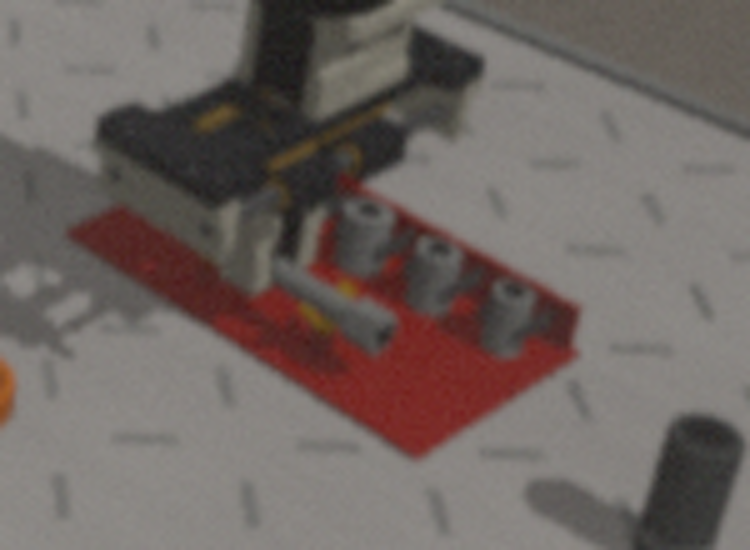

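```bash
python3 -m jog '0 0 0 0 0 0.06 -1; 0 0 0 0 0 0 -1';  python3 -m jog '0 0 0 0 0 0.05 -1; 0 0 0 0 0 0 -1';python3 -m jog '0 0 0 0 0 0 -0.5; 0 0 0 0 0 0 -0.4; 0 0 0 0 0 0 -0.4; 0 0 0 0 0 0 -0.4'; python3 -m jog '0 0 0 0 0 -0.3 -0.4; 0 0 0 0 0 -0.6 -0.4; 0 0 0 0 0 -0.8 -0.4; 0 0 0 0 0 -0.8 -0.4; 0 0 0 0 0 -0.5 0.5'
python3 -c "
from h import *
grab('side','s5');crop('s5c','s5',300,160,450,270,5)"; python3 nav.py .4413 .3451 .12 180
```

```text
clock: 8.18
tool_pos: [0.5924, -0.219, 0.0269]
orientation: [180.0, -0.0, 175.8]
force: [-1.4, -0.9, -2.9]
opening: 0.013
clock: 8.43
tool_pos: [0.5932, -0.2191, 0.0253]
orientation: [-180.0, 0.1, 175.8]
force: [1.8, -0.7, -1.8]
opening: 0.0129
clock: 8.93
tool_pos: [0.5924, -0.219, 0.025]
orientation: [180.0, -0.0, 175.8]
force: [-0.2, -0.0, 0.5]
opening: 0.026
clock: 9.55
tool_pos: [0.5932, -0.2191, 0.1479]
orientation: [-180.0, 0.2, 175.8]
force: [0.9, -0.2, -0.6]
opening: 0.032
t 9.6 pos [ 0.5943 -0.2195  0.1504] rpy [-179.9    0.3  175.9] F [0.4 0.3 2.2] open 0.0354 j6 -1.6
turn/0.1: [-0.01  0.06 -0.72]  shift/4cm now: [ 4.84 13.8   0.72]  after turn: [ 3.83 14.11  0.76]
```

View pics/s5c.png

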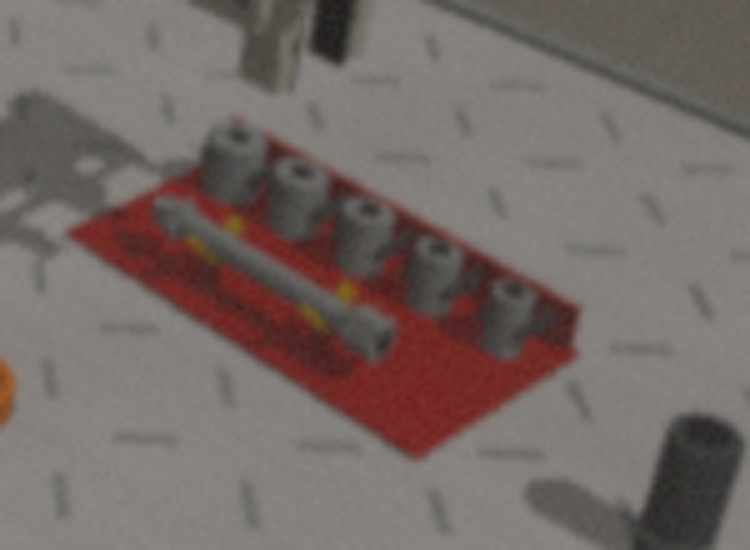

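The bar lies in both V cradles (side crop, from 165,215 to 375,335). Next is the tin.

```bash
python3 nav.py .4544 -.0097 .09 180; python3 -m jog '0 0 -0.72 0 0 0 1; 0 0 0 0.7 1 0 1; 0 0 0 0.7 1 0 1; 0 0 0 0.7 1 0 1; 0 0 0 0.7 1 0 1; 0 0 0 0.7 1 0 1; 0 0 0 0 0.25 0.5 1; 0 0 0 0 0 0 1';python3 nav.py .4544 -.0097 .016 180
```

```text
t 9.6 pos [ 0.5943 -0.2195  0.1504] rpy [-179.9    0.3  175.9] F [0.4 0.3 2.2] open 0.0354 j6 -1.6
turn/0.1: [-0.01  0.06 -0.72]  shift/4cm now: [3.88 4.98 1.48]  after turn: [3.5  5.24 1.51]
clock: 10.6
tool_pos: [0.452, -0.0083, 0.1249]
orientation: [-180.0, -0.1, -180.0]
force: [-0.2, 1.5, 0.3]
opening: 0.0878
t 10.6 pos [ 0.452  -0.0083  0.1249] rpy [-1.8e+02 -1.0e-01 -1.8e+02] F [-0.2  1.5  0.3] open 0.0878 j6 -24.0
turn/0.1: [-0.   -0.01  0.01]  shift/4cm now: [-0.06 -0.03  2.72]  after turn: [-0.06 -0.03  2.72]
```

```bash
python3 -m jog '0 0 0 -0.06 -0.03 0.5 1; 0 0 0 0 0 0.7 1; 0 0 0 0 0 0.7 1; 0 0 0 0 0 0.5 1; 0 0 0 0 0 0.3 1; 0 0 0 0 0 0 1'; python3 nav.py .4544 -.0097 .016 180;python3 -m jog '0 0 0 0 0 0 -1; 0 0 0 0 0 0 -1; 0 0 0 0 0 0 -1; 0 0 0 0 0 0 -1; 0 0 0 0 0 0 -1; 0 0 0 0 0 0 -1';  python3 nav.py .4544 -.0097 .016 180
```

```text
clock: 11.35
tool_pos: [0.4551, -0.0106, 0.0167]
orientation: [-180.0, -0.1, 179.9]
force: [0.3, -0.3, 0.1]
opening: 0.0881
t 11.35 pos [ 0.4551 -0.0106  0.0167] rpy [-1.800e+02 -1.000e-01  1.799e+02] F [ 0.3 -0.3  0.1] open 0.0881 j6 -23.7
turn/0.1: [-0.01 -0.01 -0.02]  shift/4cm now: [0.02 0.02 0.02]  after turn: [0.02 0.02 0.02]
clock: 12.1
tool_pos: [0.4553, -0.0099, 0.0173]
orientation: [180.0, 0.0, 180.0]
force: [-1.6, 1.2, 6.6]
opening: 0.0577
t 12.1 pos [ 0.4553 -0.0099  0.0173] rpy [180.   0. 180.] F [-1.6  1.2  6.6] open 0.0577 j6 -23.7
turn/0.1: [ 0.    0.01 -0.01]  shift/4cm now: [0.02 0.   0.03]  after turn: [0.02 0.   0.03]
```

```bash
python3 -m jog '0 0 0 0 0 -0.4 -1; 0 0 0 0 0 -0.8 -1; 0 0 0 -0.5 0 -0.4 -1; 0 0 0 -0.9 -0.18 0 -1; 0 0 0 -0.9 -0.18 0 -1; 0 0 0 -0.9 -0.18 0 -1; 0 0 0 -0.9 -0.18 0 -1; 0 0 0 -0.65 0 0 -1'; python3 -m jog '0 0 0 0 0 0 -1'; python3 nav.py .6459 -.0386 .0172 180
```

```text
clock: 13.1
tool_pos: [0.646, -0.0396, 0.0802]
orientation: [-180.0, -0.1, 179.9]
force: [-0.3, -0.6, -0.8]
opening: 0.0575
clock: 13.22
tool_pos: [0.6461, -0.0392, 0.0798]
orientation: [-180.0, -0.1, 179.9]
force: [-0.5, -0.9, -1.0]
opening: 0.0575
t 13.22 pos [ 0.6461 -0.0392  0.0798] rpy [-1.800e+02 -1.000e-01  1.799e+02] F [-0.5 -0.9 -1. ] open 0.0575 j6 -13.9
turn/0.1: [-0.   -0.01 -0.02]  shift/4cm now: [0.   0.02 1.57]  after turn: [0.   0.02 1.57]
```

```bash
python3 -m jog '0 0 0 0 0.02 0.5 -1; 0 0 0 0 0 0.6 -1; 0 0 0 0 0 0.3 -1; 0 0 0 0 0 0.12 -1; 0 0 0 0 0 0 -1';  python3 nav.py .6459 -.0386 .0172 180
```

```text
clock: 13.85
tool_pos: [0.6451, -0.0381, 0.0204]
orientation: [-180.0, 0.0, 180.0]
force: [-0.1, 0.1, -0.8]
opening: 0.0575
t 13.85 pos [ 0.6451 -0.0381  0.0204] rpy [-180.    0.  180.] F [-0.1  0.1 -0.8] open 0.0575 j6 -13.9
turn/0.1: [-0.    0.   -0.01]  shift/4cm now: [-0.02 -0.01  0.08]  after turn: [-0.02 -0.01  0.08]
```

```bash
python3 -m jog '0 0 0 -0.02 0 0.06 -1; 0 0 0 0 0 0 -1'; python3 -m jog '0 0 0 0 0 0 1; 0 0 0 0 0 0 1; 0 0 0 0 0 0 1; 0 0 0 0 0 0 1; 0 0 0 0 0 0 1; 0 0 0 0 0 -0.5 1; 0 0 0 0 0 -0.9 1; 0 0 0 0 0 -0.9 1'; python3 nav.py .4567 .1565 .1 164.6
```

```text
clock: 14.1
tool_pos: [0.6462, -0.0382, 0.0182]
orientation: [180.0, 0.0, 179.9]
force: [-0.7, 0.4, -0.8]
opening: 0.0576
clock: 15.1
tool_pos: [0.6456, -0.0383, 0.1105]
orientation: [-180.0, -0.0, 179.9]
force: [1.0, 0.7, -0.5]
opening: 0.0879
t 15.1 pos [ 0.6456 -0.0383  0.1105] rpy [-180.    -0.   179.9] F [ 1.   0.7 -0.5] open 0.0879 j6 -13.9
turn/0.1: [-0.   -0.01  2.68]  shift/4cm now: [4.73 4.86 0.27]  after turn: [5.85 3.44 0.26]
```

```bash
python3 -m jog '0 0 0 0.79 0.81 -0.3 1; 0 0 0 0.79 0.81 0 1; 0 0 0 0.79 0.81 0 1; 0 0 0 0.79 0.81 0 1; 0 0 0 0.79 0.81 0 1; 0 0 0 0.78 0.81 0 1; 0 0 0.9 0 0 0 1; 0 0 0.9 0 0 0 1'; python3 -m jog '0 0 0.88 0 0 0 1; 0 0 0 0 0 0 1';python3 nav.py .4567 .1565 .013 164.6; python3 -c "
from h import *
grab('side','s6');grab('top','t6')"
```

```text
clock: 16.1
tool_pos: [0.4565, 0.1571, 0.1221]
orientation: [180.0, 0.0, 169.6]
force: [0.5, -0.4, -0.6]
opening: 0.0876
clock: 16.35
tool_pos: [0.4568, 0.1564, 0.1219]
orientation: [180.0, 0.0, 164.6]
force: [0.2, -0.6, 0.1]
opening: 0.0879
t 16.35 pos [0.4568 0.1564 0.1219] rpy [180.    0.  164.6] F [ 0.2 -0.6  0.1] open 0.0879 j6 -57.7
turn/0.1: [0.   0.   0.01]  shift/4cm now: [0.   0.   2.72]  after turn: [0.   0.   2.72]
```

View pics/s6.png

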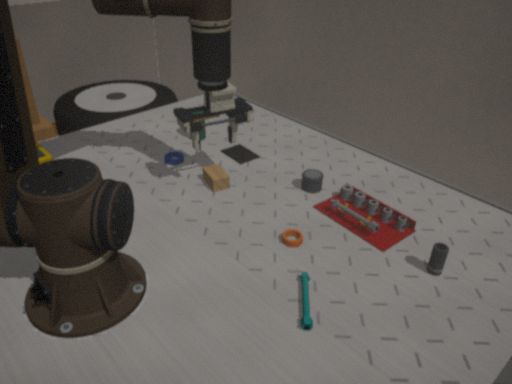

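View pics/t6.png

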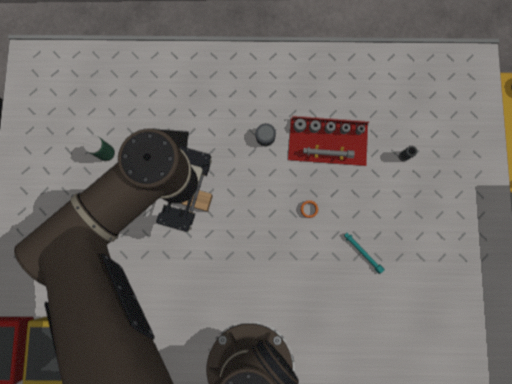

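The tin stands at (265,134) and the bar in the cradles at (330,153) in the top picture. The arm is over the block. I'll check the tin and bar numerically, then grip the block.

```bash
python3 - <<'E'
from meas import *
p,W=load("top","t6"); H,S,V=[p[...,i] for i in range(3)]
X,Y,Z=[W[...,i] for i in range(3)]
def box(x,y,r): return (abs(X-x)<r)&(abs(Y-y)<r)
def org(q):
    a=np.radians(-4.1); R=np.array([[np.cos(a),-np.sin(a)],[np.sin(a),np.cos(a)]]); return R.T@(np.asarray(q)-[.6327,-.2221])
m=big(box(.646,-.039,.05)&(Z>.036)); c=circ("top",m,.046); print("tin",c,org(c[0]))
m=big(box(.593,-.219,.09)&(S<60)&(Z>.02)&(X<.62)); r=rect("top",m,.034); print("bar",r,org(np.array(r[0])/1000))
E
python3 -m jog '0 0 0 0 0 0.6 1; 0 0 0 0 0 0.8 1; 0 0 0 0 0 0.8 1; 0 0 0 0 0 0.4 1; 0 0 0 0 0 0.12 1; 0 0 0 0 0 0 1'; python3 nav.py .4567 .1565 .013 164.6;python3 -m jog '0 0 0 0 0 0 -1; 0 0 0 0 0 0 -1; 0 0 0 0 0 0 -1; 0 0 0 0 0 0 -1; 0 0 0 0 0 0 -1; 0 0 0 0 0 0 -1';  python3 nav.py .4567 .1565 .013 164.6
```

```text
tin (array([ 0.64441989, -0.03816112]), np.float64(0.028385814038435264)) [-0.00146126  0.18430608]
bar ((591.1331176757812, -217.4111328125), (143.0251922607422, 18.113975524902344), 86.47062683105469) [-0.04179575  0.00170494]
clock: 17.2
tool_pos: [0.457, 0.1564, 0.0131]
orientation: [-180.0, 0.0, 164.6]
force: [0.2, 0.0, 0.4]
opening: 0.0879
t 17.2 pos [0.457  0.1564 0.0131] rpy [-180.     0.   164.6] F [0.2 0.  0.4] open 0.0879 j6 -57.7
turn/0.1: [-0.  0.  0.]  shift/4cm now: [0.01 0.   0.  ]  after turn: [0.01 0.   0.  ]
clock: 17.95
tool_pos: [0.457, 0.1564, 0.0131]
orientation: [180.0, 0.0, 164.6]
force: [-1.6, 0.0, 3.9]
opening: 0.0498
t 17.95 pos [0.457  0.1564 0.0131] rpy [180.    0.  164.6] F [-1.6  0.   3.9] open 0.0498 j6 -57.7
turn/0.1: [ 0.  0. -0.]  shift/4cm now: [ 0.01 -0.    0.  ]  after turn: [ 0.01 -0.    0.  ]
```

```bash
python3 -m jog '0 0 0 0 0 -0.5 -1; 0 0 0 0 0 -0.8 -1; 0 0 0 0 0 -0.5 -1; 0 0 -0.7 0 0 0 -1; 0 0 -0.7 0 0 0 -1; 0 0 -0.62 0 0 0 -1; 0 0 0 0 0 0 -1'; python3 nav.py .6245 .2455 .016 176.15
```

```text
clock: 18.82
tool_pos: [0.4566, 0.1562, 0.0847]
orientation: [-180.0, -0.0, 176.1]
force: [-0.3, -0.6, -0.9]
opening: 0.0501
t 18.82 pos [0.4566 0.1562 0.0847] rpy [-180.    -0.   176.1] F [-0.3 -0.6 -0.9] open 0.0501 j6 -46.2
turn/0.1: [-0. -0. -0.]  shift/4cm now: [-4.04  2.51  1.72]  after turn: [-4.04  2.51  1.72]
```

```bash
python3 -m jog '0 0 0 -0.8 0.5 0 -1; 0 0 0 -0.8 0.5 0 -1; 0 0 0 -0.8 0.5 0 -1; 0 0 0 -0.8 0.5 0 -1; 0 0 0 -0.84 0.51 0 -1; 0 0 0 0 0 0.7 -1; 0 0 0 0 0 0.5 -1; 0 0 0 0 0 0.25 -1'; python3 -m jog '0 0 0 0 0 0.1 -1; 0 0 0 0 0 0 -1'; python3 nav.py .6245 .2455 .016 176.15
```

```text
clock: 19.82
tool_pos: [0.624, 0.2451, 0.0251]
orientation: [-179.9, -0.1, 176.1]
force: [0.5, -0.3, -0.9]
opening: 0.0498
clock: 20.08
tool_pos: [0.625, 0.2458, 0.0233]
orientation: [180.0, 0.0, 176.1]
force: [0.9, 0.3, -0.9]
opening: 0.0497
t 20.07 pos [0.625  0.2458 0.0233] rpy [180.    0.  176.1] F [ 0.9  0.3 -0.9] open 0.0497 j6 -41.9
turn/0.1: [ 0.  0. -0.]  shift/4cm now: [ 0.01 -0.01  0.18]  after turn: [ 0.01 -0.01  0.18]
```

```bash
python3 -m jog '0 0 0 0 0 0.1 -1; 0 0 0 0 0 0.06 -1; 0 0 0 0 0 0 -1'; python3 -m jog '0 0 0 0 0 0.02 -1; 0 0 0 0 0 0 -1'; python3 nav.py .6245 .2455 .016 176.15
```

```text
clock: 20.45
tool_pos: [0.6247, 0.2457, 0.0165]
orientation: [-180.0, -0.0, 176.2]
force: [0.7, 0.6, -1.8]
opening: 0.0498
clock: 20.7
tool_pos: [0.6249, 0.2458, 0.0162]
orientation: [180.0, 0.0, 176.2]
force: [-1.5, 0.3, 2.6]
opening: 0.0497
t 20.7 pos [0.6249 0.2458 0.0162] rpy [180.    0.  176.2] F [-1.5  0.3  2.6] open 0.0497 j6 -41.9
turn/0.1: [0. 0. 0.]  shift/4cm now: [ 0.01 -0.01  0.01]  after turn: [ 0.01 -0.01  0.01]
```

Contact is felt, so I'll release. Then on to the blue ring at (0.4413, 0.3451).

```bash
python3 -m jog '0 0 0 0 0 0 1; 0 0 0 0 0 0 1; 0 0 0 0 0 0 1; 0 0 0 0 0 0 1; 0 0 0 0 0 -0.5 1; 0 0 0 0 0 -0.9 1; 0 0 0 0 0 -0.9 1; 0 0 0 0 0 -0.9 1'; python3 nav.py .4413 .3451 .12 176.15
```

```text
clock: 21.7
tool_pos: [0.6247, 0.2456, 0.1449]
orientation: [-180.0, -0.0, 176.2]
force: [1.3, -0.1, -0.2]
opening: 0.0881
t 21.7 pos [0.6247 0.2456 0.1449] rpy [-180.    -0.   176.2] F [ 1.3 -0.1 -0.2] open 0.0881 j6 -41.9
turn/0.1: [-0. -0.  0.]  shift/4cm now: [4.74 2.17 0.62]  after turn: [4.74 2.17 0.62]
```

```bash
python3 -m jog '0 0 0 0.95 0.43 0 1; 0 0 0 0.95 0.43 0 1; 0 0 0 0.95 0.43 0 1; 0 0 0 0.95 0.44 0 1; 0 0 0 0.94 0.44 0 1; 0 0 0 0 0 0.6 1; 0 0 0 0 0 0 1'; python3 nav.py .4413 .3451 .004 176.15;  python3 -c "
from h import *
grab('top','t7');grab('side','s7')
from meas import *
p,W=load('top','t7'); X,Y,Z=[W[...,i] for i in range(3)]
m=big((abs(X-.62)<.07)&(abs(Y-.245)<.07)&(Z>.035)); print('block',rect('top',m,.043))
crop('s7c','s7',130,90,290,210,5); crop('t7c','t7',80,100,280,240,4)"
```

```text
clock: 22.58
tool_pos: [0.4403, 0.3444, 0.1187]
orientation: [-179.9, -0.1, 176.2]
force: [0.3, -0.1, 0.7]
opening: 0.0877
t 22.57 pos [0.4403 0.3444 0.1187] rpy [-1.799e+02 -1.000e-01  1.762e+02] F [ 0.3 -0.1  0.7] open 0.0877 j6 -61.9
turn/0.1: [-0.02 -0.02  0.01]  shift/4cm now: [-0.03  0.03  2.87]  after turn: [-0.02  0.02  2.87]
block ((623.3500366210938, 245.70877075195312), (80.62550354003906, 50.89182662963867), 85.94660186767578)
```

View pics/s7c.png

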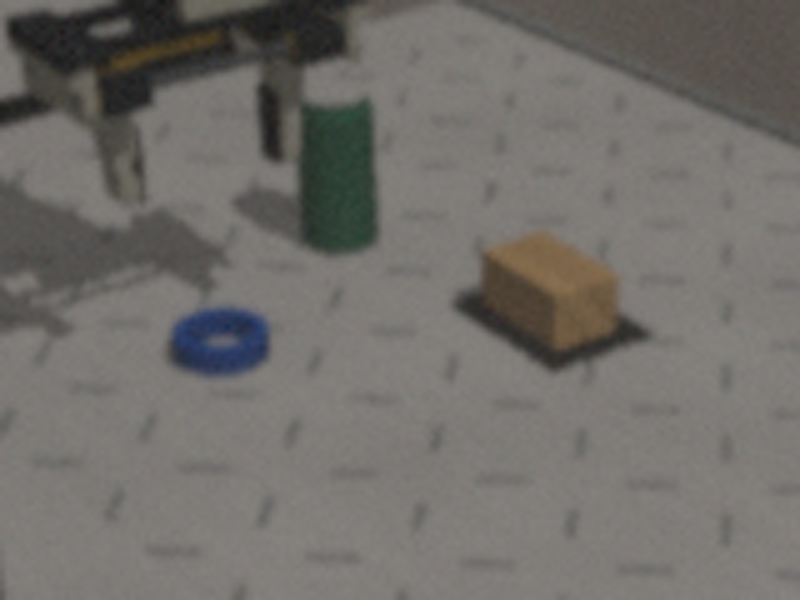

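View pics/t7c.png

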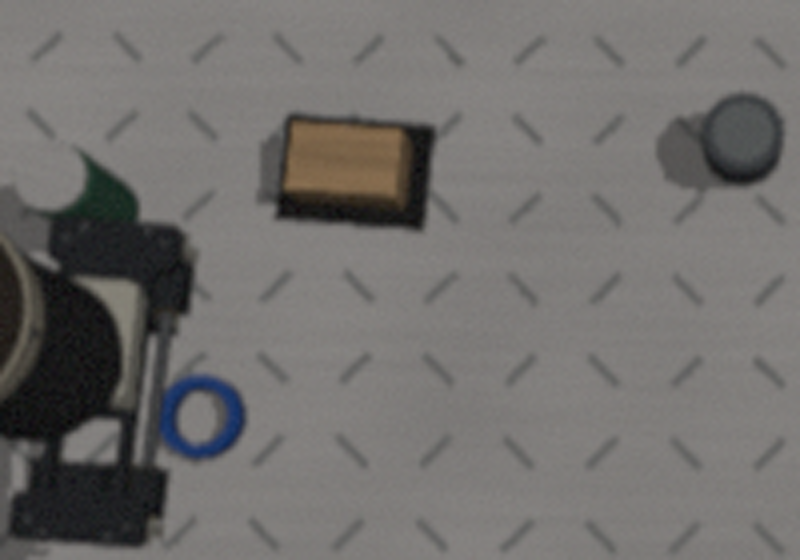

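```bash
python3 -m jog '0 0 0 -0.02 0.02 0.6 1; 0 0 0 0 0 0.8 1; 0 0 0 0 0 0.8 1; 0 0 0 0 0 0.5 1; 0 0 0 0 0 0.15 1; 0 0 0 0 0 0 1'; python3 nav.py .4413 .3451 .004 176.15; python3 -c "
from h import *
grab('side','s8')
crop('s8c','s8',130,90,290,210,5)"
```

```text
clock: 23.42
tool_pos: [0.4429, 0.3459, 0.0062]
orientation: [180.0, 0.0, 176.1]
force: [0.8, -0.2, 0.0]
opening: 0.0874
t 23.43 pos [0.4429 0.3459 0.0062] rpy [180.    0.  176.1] F [ 0.8 -0.2  0. ] open 0.0874 j6 -61.8
turn/0.1: [ 0.  0. -0.]  shift/4cm now: [ 0.04 -0.02  0.06]  after turn: [ 0.04 -0.02  0.06]
```

View pics/s8c.png

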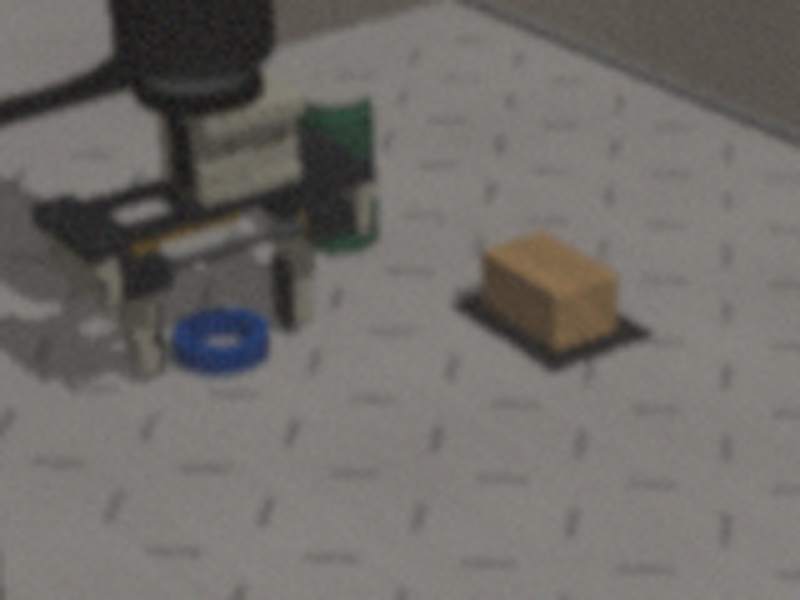

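```bash
python3 -m jog '0 0 0 0.03 -0.02 0.04 1; 0 0 0 0 0 0 -1; 0 0 0 0 0 0 -1; 0 0 0 0 0 0 -1; 0 0 0 0 0 0 -1; 0 0 0 0 0 0 -1; 0 0 0 0 0 0 -1'; python3 nav.py .6235 .2457 .12 176.15; python3 -m jog '0 0 0 0 0 -0.4 -1; 0 0 0 0 0 -0.8 -1; 0 0 0 0 0 -0.8 -1; 0 0 0 0 0 -0.8 -1; 0 0 0 0 0 0 -1'; python3 nav.py .6235 .2457 .12 176.15
```

```text
clock: 24.35
tool_pos: [0.4411, 0.3452, 0.0043]
orientation: [180.0, 0.0, 176.2]
force: [-1.6, 0.7, 3.0]
opening: 0.0597
t 24.35 pos [0.4411 0.3452 0.0043] rpy [180.    0.  176.2] F [-1.6  0.7  3. ] open 0.0597 j6 -61.9
turn/0.1: [0. 0. 0.]  shift/4cm now: [-4.72 -2.18 -2.89]  after turn: [-4.72 -2.18 -2.89]
clock: 24.98
tool_pos: [0.4422, 0.3465, 0.1198]
orientation: [179.7, 0.2, 176.2]
force: [0.5, 0.4, -0.7]
opening: 0.0597
t 24.98 pos [0.4422 0.3465 0.1198] rpy [179.7   0.2 176.2] F [ 0.5  0.4 -0.7] open 0.0597 j6 -61.9
turn/0.1: [0.05 0.03 0.01]  shift/4cm now: [-4.69 -2.21  0.  ]  after turn: [-4.69 -2.21 -0.  ]
```

```bash
python3 -m jog '0 0 0 -0.78 -0.37 0 -1; 0 0 0 -0.78 -0.37 0 -1; 0 0 0 -0.78 -0.37 0 -1; 0 0 0 -0.78 -0.37 0 -1; 0 0 0 -0.78 -0.37 0 -1; 0 0 0 -0.8 -0.36 0 -1; 0 0 0 0 0 0.8 -1; 0 0 0 0 0 0.6 -1'; python3 -m jog '0 0 0 0 0 0.1 -1; 0 0 0 0 0 0 -1'; python3 nav.py .624 .2457 .0473 176.15;python3 -c "
from h import *
grab('side','s9')
crop('s9c','s9',130,90,290,210,5)"
```

```text
clock: 25.98
tool_pos: [0.6223, 0.2432, 0.0586]
orientation: [-180.0, -0.1, 176.1]
force: [-0.5, 0.5, -0.4]
opening: 0.0602
clock: 26.22
tool_pos: [0.6228, 0.2443, 0.0565]
orientation: [-180.0, -0.0, 176.2]
force: [-0.0, -0.0, -0.1]
opening: 0.0593
t 26.23 pos [0.6228 0.2443 0.0565] rpy [-180.    -0.   176.2] F [-0.  -0.  -0.1] open 0.0593 j6 -41.9
turn/0.1: [-0. -0.  0.]  shift/4cm now: [-0.03  0.04  0.23]  after turn: [-0.03  0.04  0.23]
```

View pics/s9c.png

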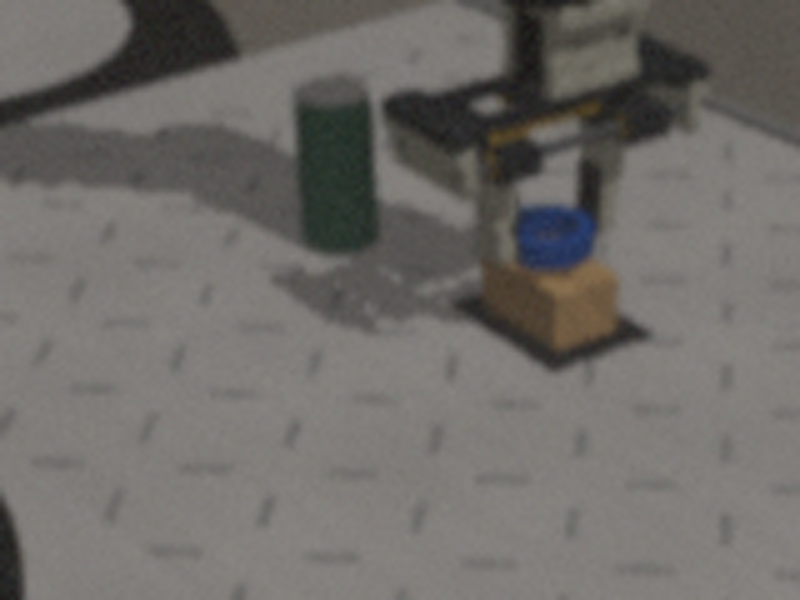

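```bash
python3 -m jog '0 0 0 -0.03 0.03 0.1 -1; 0 0 0 0 0 0.08 -1; 0 0 0 0 0 0 -1';python3 -m jog '0 0 0 0 0 0.04 -1; 0 0 0 0 0 0 -1'; python3 nav.py .624 .2457 .0473 176.15
```

```text
clock: 26.65
tool_pos: [0.6238, 0.2453, 0.0489]
orientation: [-180.0, -0.0, 176.2]
force: [-0.9, -0.3, -1.5]
opening: 0.0596
clock: 26.9
tool_pos: [0.624, 0.2454, 0.0474]
orientation: [180.0, 0.0, 176.2]
force: [0.6, 0.2, -1.0]
opening: 0.0596
t 26.9 pos [0.624  0.2454 0.0474] rpy [180.    0.  176.2] F [ 0.6  0.2 -1. ] open 0.0596 j6 -41.9
turn/0.1: [0. 0. 0.]  shift/4cm now: [0.   0.01 0.  ]  after turn: [0.   0.01 0.  ]
```

```bash
python3 -m jog '0 0 0 0 0 0 0.8; 0 0 0 0 0 0 0.8; 0 0 0 0 0 0 0.9; 0 0 0 0 0 0 1; 0 0 0 0 0 -0.5 1; 0 0 0 0 0 -0.9 1; 0 0 0 0 0 -0.9 1; 0 0 0 0 0 -0.5 1'; python3 nav.py .4307 -.1632 .15 176.15
```

```text
clock: 27.9
tool_pos: [0.6247, 0.2457, 0.1617]
orientation: [179.9, 0.1, 176.2]
force: [0.8, 0.4, -1.1]
opening: 0.0879
t 27.9 pos [0.6247 0.2457 0.1617] rpy [1.799e+02 1.000e-01 1.762e+02] F [ 0.8  0.4 -1.1] open 0.0879 j6 -41.9
turn/0.1: [0.01 0.02 0.  ]  shift/4cm now: [  4.16 -10.52   0.27]  after turn: [  4.15 -10.53   0.29]
```

```bash
python3 -m jog '0 0 0 0.37 -0.95 0 1; 0 0 0 0.38 -0.96 0 1; 0 0 0 0.38 -0.96 0 1; 0 0 0 0.38 -0.96 0 1; 0 0 0 0.38 -0.96 0 1; 0 0 0 0.38 -0.96 0 1; 0 0 0 0.38 -0.96 0 1; 0 0 0 0.38 -0.96 0 1'; python3 -m jog '0 0 0 0.38 -0.96 0 1; 0 0 0 0.38 -0.95 0.5 1; 0 0 0 0.37 -0.95 0.8 1; 0 0 0 0 0 0 1'; python3 nav.py .4307 -.1632 .005 176.15; python3 -c "
from h import *
grab('side','s10');grab('top','t10')
crop('s10c','s10',130,90,330,240,4);crop('t10c','t10',80,100,330,240,3)
from meas import *
p,W=load('top','t10'); H,S,V=[p[...,i] for i in range(3)];X,Y,Z=[W[...,i] for i in range(3)]
m=big((abs(X-.62)<.07)&(abs(Y-.245)<.07)&(H>100)&(H<130)&(S>100)); print('blue',circ('top',m,.061),np.nanmedian(Z[m]))"
```

```text
clock: 28.9
tool_pos: [0.4818, -0.0537, 0.1596]
orientation: [180.0, 0.0, 176.2]
force: [0.5, -0.8, -0.2]
opening: 0.0873
clock: 29.4
tool_pos: [0.4266, -0.1653, 0.1054]
orientation: [180.0, -0.3, 176.0]
force: [0.3, -0.7, 0.6]
opening: 0.0871
t 29.4 pos [ 0.4266 -0.1653  0.1054] rpy [180.   -0.3 176. ] F [ 0.3 -0.7  0.6] open 0.0871 j6 -7.6
turn/0.1: [ 0.   -0.04 -0.03]  shift/4cm now: [-0.11  0.06  2.51]  after turn: [-0.1   0.06  2.51]
blue (array([0.62083295, 0.24597327]), np.float64(0.02830422706936064)) 0.05951547589160766
```

View pics/s10c.png

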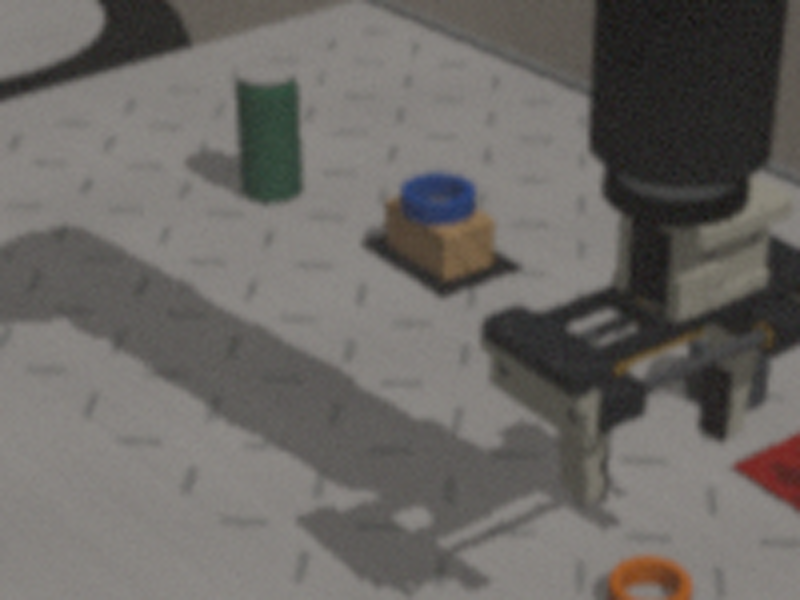

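View pics/t10c.png

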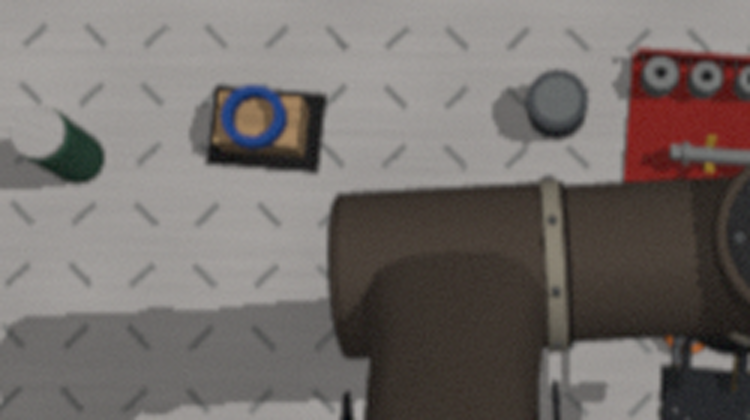

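Blue is on the block, 3 mm off the block centre by measurement. Next is the orange ring.

```bash
python3 -m jog '0 0 0 -0.1 0.06 0.6 1; 0 0 0 0 0 0.8 1; 0 0 0 0 0 0.7 1; 0 0 0 0 0 0.3 1; 0 0 0 0 0 0 1;  0 0 0 0 0 0 1'; python3 nav.py .4307 -.1632 .005 176.15; python3 -c "
from h import *
grab('side','s11')
crop('s11c','s11',230,170,390,290,5)"
```

```text
clock: 30.25
tool_pos: [0.435, -0.1614, 0.0124]
orientation: [180.0, 0.1, 176.2]
force: [-0.2, 0.2, 0.2]
opening: 0.0877
t 30.25 pos [ 0.435  -0.1614  0.0124] rpy [1.800e+02 1.000e-01 1.762e+02] F [-0.2  0.2  0.2] open 0.0877 j6 -7.9
turn/0.1: [0.   0.02 0.01]  shift/4cm now: [ 0.1  -0.05  0.18]  after turn: [ 0.1  -0.05  0.18]
```

View pics/s11c.png

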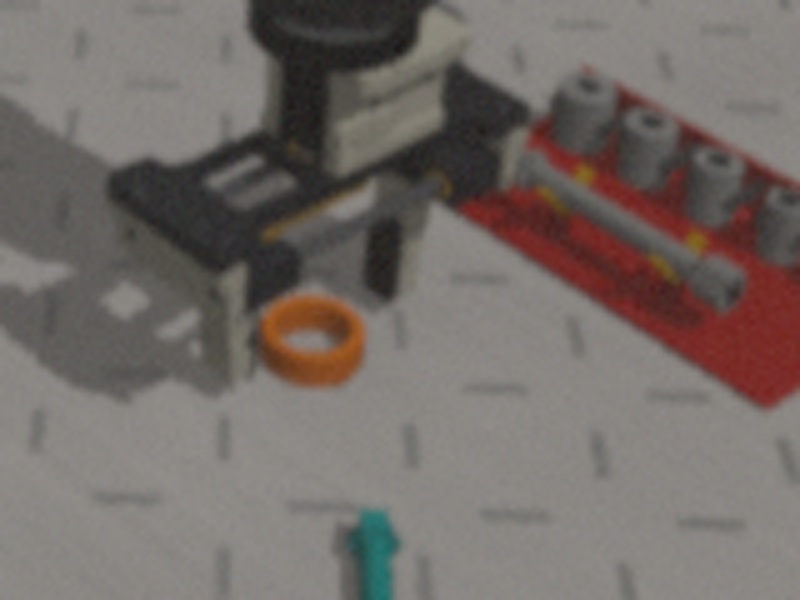

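```bash
python3 -m jog '0 0 0 0.1 -0.05 0.17 1; 0 0 0 0 0 0 1;  0 0 0 0 0 0 1'; python3 -m jog '0 0 0 0 0 0 -1; 0 0 0 0 0 0 -1; 0 0 0 0 0 0 -1; 0 0 0 0 0 0 -1; 0 0 0 0 0 0 -1; 0 0 0 0 0 0 -1; 0 0 0 0 0 0 -1'; python3 nav.py .4307 -.1632 .005 176.15
```

```text
clock: 30.68
tool_pos: [0.4298, -0.1634, 0.0046]
orientation: [-180.0, 0.0, 176.2]
force: [-0.2, -0.4, 0.8]
opening: 0.0876
clock: 31.55
tool_pos: [0.4299, -0.1633, 0.0046]
orientation: [180.0, 0.0, 176.2]
force: [0.1, 0.1, -0.1]
opening: 0.0487
t 31.55 pos [ 0.4299 -0.1633  0.0046] rpy [180.    0.  176.2] F [ 0.1  0.1 -0.1] open 0.0487 j6 -7.7
turn/0.1: [0. 0. 0.]  shift/4cm now: [-0.02  0.   -0.01]  after turn: [-0.02  0.   -0.01]
```

```bash
python3 -m jog '0 0 0 0 0 -0.4 -1; 0 0 0 0 0 -0.8 -1; 0 0 0 0 0 -0.9 -1; 0 0 0 0 0 -0.9 -1; 0 0 0 0 0 -0.7 -1; 0 0 0 0 0 0 -1'; python3 nav.py .624 .2455 .15 176.15; python3 -c "
from h import *
grab('side','s12')
crop('s12c','s12',230,120,390,240,5)"
```

```text
clock: 32.3
tool_pos: [0.4311, -0.1634, 0.1547]
orientation: [180.0, 0.3, 176.2]
force: [0.3, 0.1, -1.0]
opening: 0.049
t 32.3 pos [ 0.4311 -0.1634  0.1547] rpy [180.    0.3 176.2] F [ 0.3  0.1 -1. ] open 0.049 j6 -7.7
turn/0.1: [0.   0.04 0.  ]  shift/4cm now: [-4.13 10.52  0.14]  after turn: [-4.13 10.52  0.12]
```

View pics/s12c.png

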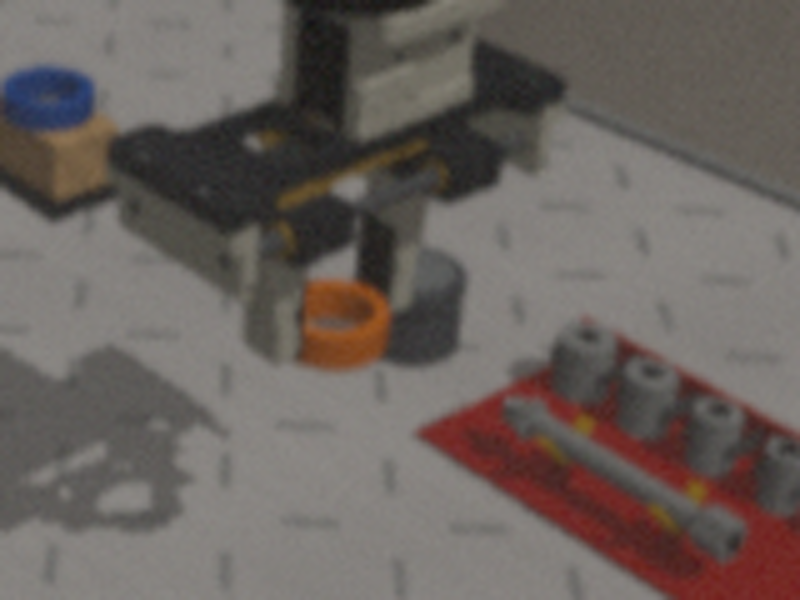

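Run:
```python
from ov import *
from meas import *
sh=[circp(.4311,-.1634,.025,.168),circp(.4311,-.1634,.025,.150)]
overlay("side","s12","o12",sh,270,150,350,210,10)
p,W=load("side","s12"); H,S,V=[p[...,i] for i in range(3)]
m=big((H<20)&(S>150)&(np.mgrid[:384,:512][0]<200)&(np.mgrid[:384,:512][0]>160)); w=W[m]; print(m.sum(),np.nanmedian(w,0),np.nanpercentile(w,[5,95],axis=0))
p,W=load("top","top0")
overlay("top","top0","o13",[circp(.4307,-.1632,.025,.018),circp(.4307,-.1632,.018,.018)],290,190,330,230,12)
overlay("side","side0","o14",[circp(.4307,-.1632,.025,.018),circp(.4307,-.1632,.025,.0)],260,210,320,260,10)
```

```text
213 [ 0.43575766 -0.17678069  0.16228365] [[ 0.40862882 -0.18958779  0.15422982]
 [ 0.45026637 -0.14844872  0.16717009]]
```

View pics/o12.png

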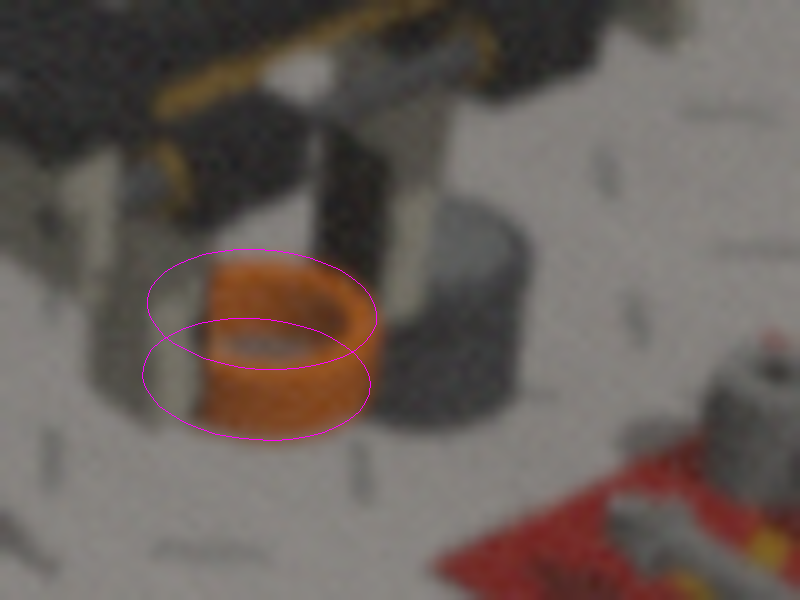

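View pics/o14.png

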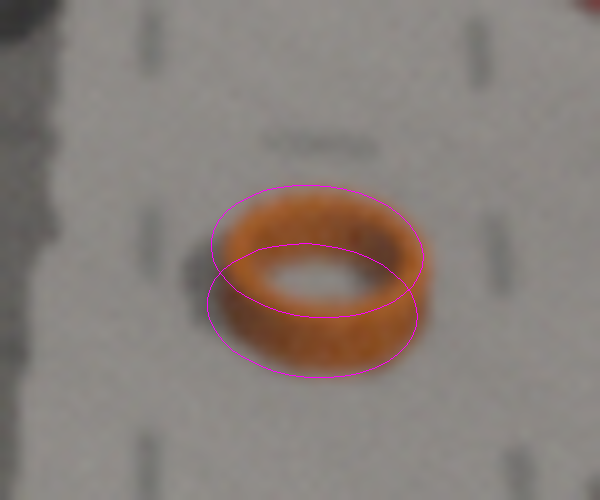

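```bash
python3 -m jog '0 0 0 -0.37 0.95 0 -1; 0 0 0 -0.37 0.95 0 -1; 0 0 0 -0.37 0.96 0 -1; 0 0 0 -0.37 0.96 0 -1; 0 0 0 -0.38 0.96 0 -1; 0 0 0 -0.38 0.96 0 -1; 0 0 0 -0.38 0.96 0 -1; 0 0 0 -0.38 0.96 0 -1'; python3 -m jog '0 0 0 -0.37 0.96 0 -1; 0 0 0 -0.37 0.95 0 -1; 0 0 0 -0.36 0.95 0 -1; 0 0 0 0 0 0 -1; 0 0 0 0 0 0 -1;  0 0 0 0 0 0 -1'; python3 nav.py .6232 .2455 .0656 176.15
```

```text
clock: 33.35
tool_pos: [0.5697, 0.1353, 0.1508]
orientation: [-179.9, -0.1, 176.2]
force: [0.5, -0.4, 0.2]
opening: 0.0487
clock: 34.1
tool_pos: [0.6211, 0.2445, 0.1521]
orientation: [-180.0, -0.0, 176.1]
force: [1.2, -0.5, 0.2]
opening: 0.0486
t 34.1 pos [0.6211 0.2445 0.1521] rpy [-180.    -0.   176.1] F [ 1.2 -0.5  0.2] open 0.0486 j6 -42.1
turn/0.1: [-0.01 -0.01 -0.  ]  shift/4cm now: [-0.05  0.03  2.16]  after turn: [-0.05  0.03  2.16]
```

```bash
python3 -m jog '0 0 0 -0.05 0.03 0.5 -1; 0 0 0 0 0 0.7 -1; 0 0 0 0 0 0.5 -1; 0 0 0 0 0 0.2 -1; 0 0 0 0 0 0 -1;  0 0 0 0 0 0 -1'; python3 nav.py .6232 .2455 .0656 176.15;python3 -c "
from h import *
grab('side','s13')
crop('s13c','s13',150,80,310,200,5)"
```

```text
clock: 34.85
tool_pos: [0.6243, 0.2468, 0.0777]
orientation: [179.9, 0.1, 176.2]
force: [0.8, -0.7, -0.4]
opening: 0.0489
t 34.85 pos [0.6243 0.2468 0.0777] rpy [1.799e+02 1.000e-01 1.762e+02] F [ 0.8 -0.7 -0.4] open 0.0489 j6 -42.0
turn/0.1: [0.01 0.01 0.  ]  shift/4cm now: [ 0.03 -0.03  0.3 ]  after turn: [ 0.02 -0.03  0.3 ]
```

View pics/s13c.png

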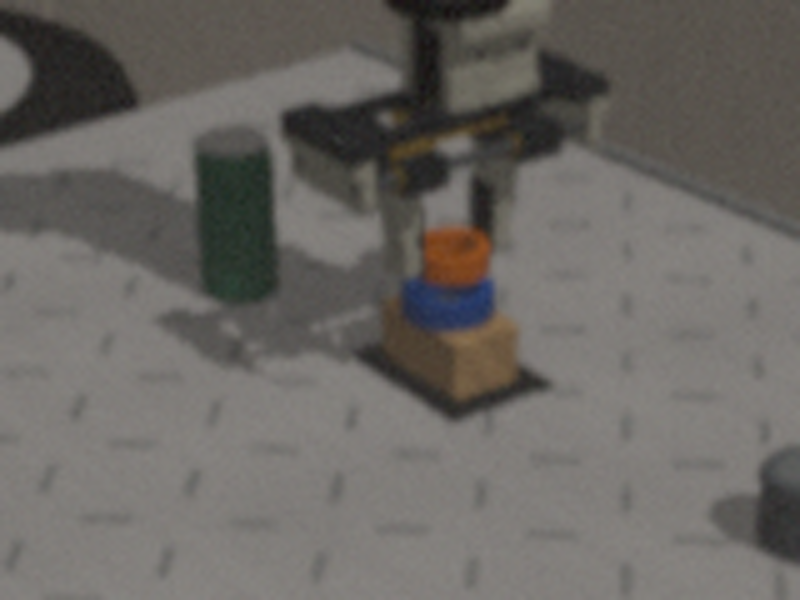

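```bash
python3 -m jog '0 0 0 0.02 -0.03 0.15 -1; 0 0 0 0 0 0.08 -1; 0 0 0 0 0 0 -1;  0 0 0 0 0 0 -1'; python3 nav.py .6232 .2455 .0656 176.15;python3 -m jog '0 0 0 0 0 0.04 -1; 0 0 0 0 0 0 -1;  0 0 0 0 0 0 -1'; python3 nav.py .6232 .2455 .0656 176.15
```

```text
clock: 35.4
tool_pos: [0.6229, 0.2455, 0.0674]
orientation: [-180.0, 0.0, 176.2]
force: [0.4, -0.6, -0.6]
opening: 0.0488
t 35.4 pos [0.6229 0.2455 0.0674] rpy [-180.     0.   176.2] F [ 0.4 -0.6 -0.6] open 0.0488 j6 -42.0
turn/0.1: [-0.  0.  0.]  shift/4cm now: [-0.01  0.    0.04]  after turn: [-0.01  0.    0.04]
clock: 35.78
tool_pos: [0.6228, 0.2455, 0.0658]
orientation: [180.0, -0.0, 176.2]
force: [-0.6, 0.3, 0.4]
opening: 0.0487
t 35.77 pos [0.6228 0.2455 0.0658] rpy [180.   -0.  176.2] F [-0.6  0.3  0.4] open 0.0487 j6 -42.0
turn/0.1: [ 0. -0.  0.]  shift/4cm now: [-0.01  0.    0.  ]  after turn: [-0.01  0.    0.  ]
```

```bash
python3 -m jog '0 0 0 0 0 0 0.4; 0 0 0 0 0 0 0.6; 0 0 0 0 0 0 0.8; 0 0 0 0 0 0 1; 0 0 0 0 0 -0.5 1; 0 0 0 0 0 -0.9 1; 0 0 0 0 0 -0.9 1; 0 0 0 0 0 -0.9 1'; python3 -m jog '0 0 0 0.9 -0.9 0 1; 0 0 0 0.9 -0.9 0 1; 0 0 0 0.9 -0.9 0 1; 0 0 0 0.9 -0.9 0 1; 0 0 0 0.5 -0.9 0 1; 0 0 0 0 -0.9 0 1; 0 0 0 0 0 0 1; 0 0 0 0 0 0 1'
python3 - <<'E'
from meas import *
from ov import *
grab('side','s14');grab('top','t14')
crop('s14c','s14',150,80,430,260,2.8);crop('t14c','t14',80,100,430,280,2.2)
p,W=load('top','t14'); H,S,V=[p[...,i] for i in range(3)];X,Y,Z=[W[...,i] for i in range(3)]
def box(x,y,r): return (abs(X-x)<r)&(abs(Y-y)<r)
def org(q):
    a=np.radians(-4.1); R=np.array([[np.cos(a),-np.sin(a)],[np.sin(a),np.cos(a)]]); return R.T@(np.asarray(q)-[.6327,-.2221])
b=box(.62,.245,.08)
def tr(f):
    try: f()
    except Exception as e: print(e)
tr(lambda:print('blue',circ('top',big(b&(H>100)&(H<130)&(S>100)),.061)))
tr(lambda:print('orange',circ('top',big(b&(H<13)&(S>170)),.079)))
tr(lambda:print('tin',org(circ("top",big(box(.646,-.039,.05)&(Z>.036)),.046)[0])))
tr(lambda:print('sock',circ("top",big(box(.588,-.437,.05)&(Z>.06)),.07)))
tr(lambda:print('can',circ("top",big(box(.586,.415,.06)&(Z>.095)),.11)))
sh=[circp(.623,.2455,.025,.079),circp(.623,.2455,.03,.061),boxp(.6245,.2455,-3.85,.05,.08,.043)]
overlay('top','t14','o15',sh,130,105,210,165,10)
overlay('side','s14','o16',sh,200,110,280,170,10)
E
```

```text
clock: 36.78
tool_pos: [0.6227, 0.2454, 0.195]
orientation: [-180.0, -0.0, 176.2]
force: [0.1, 1.3, -0.6]
opening: 0.0876
clock: 37.78
tool_pos: [0.4449, 0.041, 0.194]
orientation: [180.0, 0.0, 176.1]
force: [-0.0, 0.2, 0.2]
opening: 0.0877
blue (array([0.6198925 , 0.24456494]), np.float64(0.02645999610915553))
orange (array([0.61942812, 0.24244289]), np.float64(0.020479855790321803))
tin [-0.00130793  0.18440338]
sock (array([ 0.58947673, -0.44065918]), np.float64(0.015573792142631812))
can (array([0.59085982, 0.42370333]), np.float64(0.025274865837369386))
```

View pics/s14c.png

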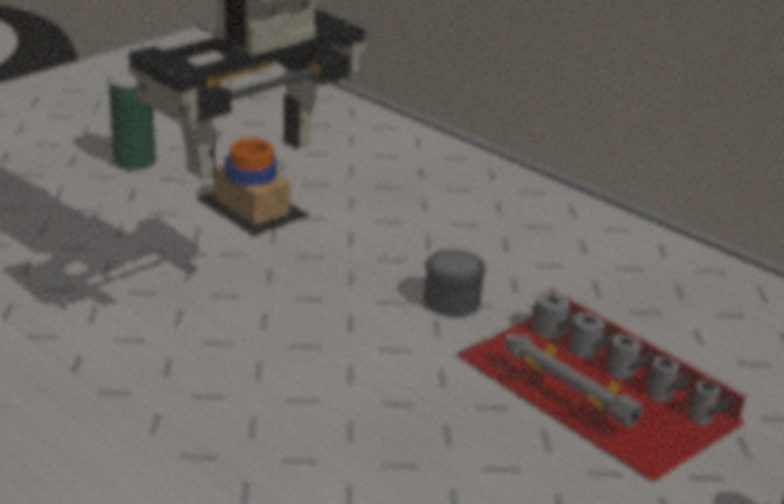

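View pics/t14c.png

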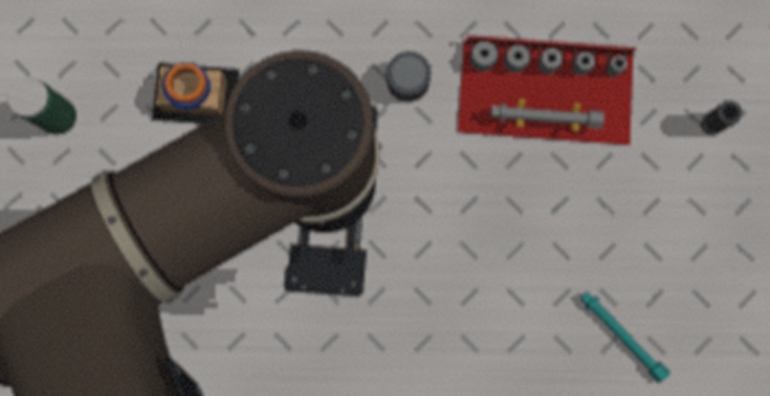

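View pics/o15.png

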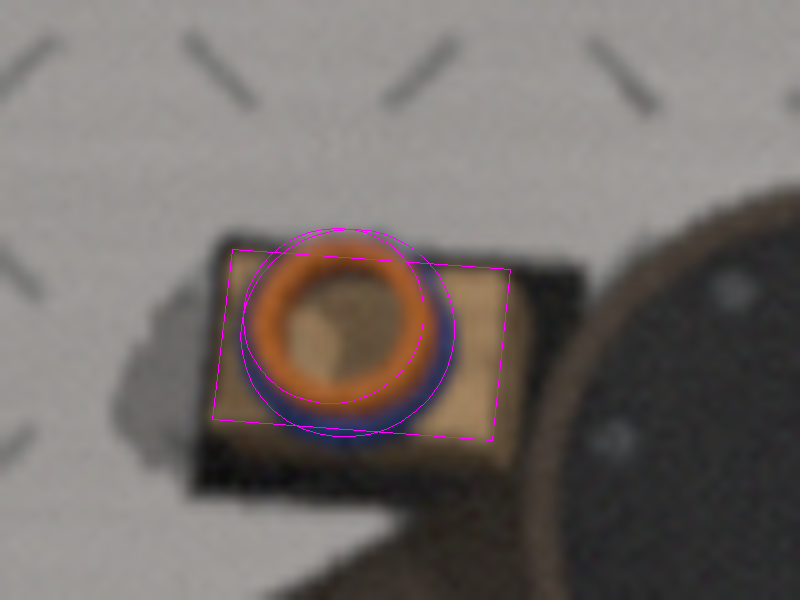

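View pics/o16.png

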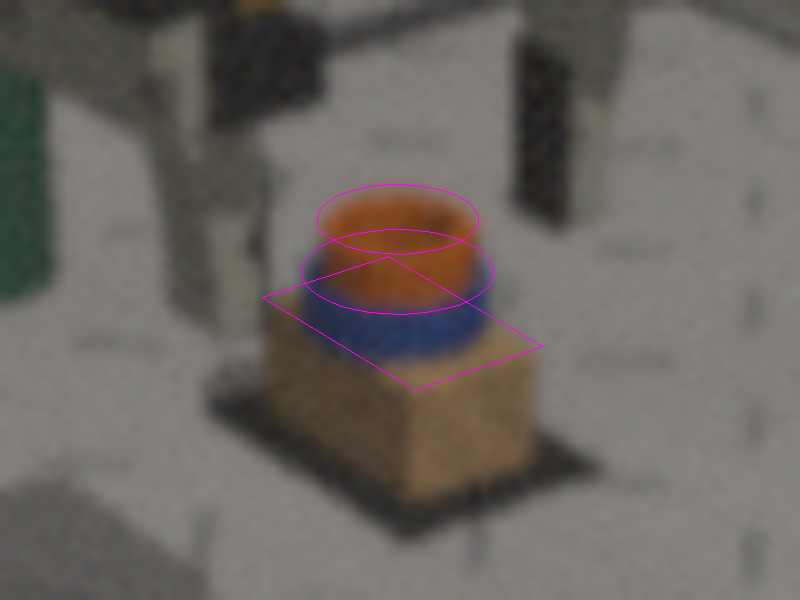

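```bash
python3 -c "
from plant import ctrl
print(ctrl.get_obs()['clock'], ctrl.close_job())"
```

```text
the job is handed in; nothing more can be done
37.875 None
```

The shelf is set out and the job is handed in at 37.9 s of the 125 s allowed. The interface gives no verdict, so what follows rests on my last camera checks.

- **Block:** it lies on the mat about 1 mm off centre and square to within about 0.3° (checked just after it was placed).
- **Blue ring:** it is flat on the block, about 3 mm off centre.
- **Orange ring:** it is flat on the blue one, about 2–3 mm off centre. The limit for each of these is 12 mm.
- **Bar:** the bare steel one, not the teal look-alike, lies in both cradles. Along them it measured about 2 mm off centre. It could be nearer 4 mm, because the drive stub at one end makes its true middle a little uncertain. It is also about 2 mm off the cradle line, where the limit is 6 mm. I measured it once; later pictures show it still in the cradles.
- **Tin:** it stands upright off the mat-facing end, about 1 mm off the organizer's middle line, with a gap of about 40 mm.
- **Bystanders:** the impact socket and spray can measured within about 0.1 mm of where they started.
- **Gripper:** it is open and clear of everything, about 19 cm above the shelf.

Two readings disagreed slightly:
- **Orange ring grip:** the fingers closed to 49 mm on a ring listed as 50 mm, so I checked its position in the hand before placing it; it was centred to about 2 mm.
- **Top camera:** it read heights above the shelf 1.5–3 mm towards the robot compared with the arm's own position.

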